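# Unhook the lifters from two heating blocks and put all four parts away

### The arm

A 6-joint arm with a two-finger parallel gripper is mounted at the origin on a cart in front of the work surface, level with it; the furniture and walls round the work are solid. World frame = base frame: x ahead of the robot, y to its left, z up, the work surface at z = 0. Lengths are in m, angles in rad, forces in N, time in s.
With the tool pointing down it reaches from about 0.375 to 0.9 m from the base axis. Payload 3.1 kg.
Tool frame: the origin (TCP) lies at the very end of the fingers, on their centre line; the grasp point (between the pads) lies 19 mm behind it (grip_depth is the distance from the TCP to the grasp point, in m); z points along the fingers, y is the line along which they close (so a half turn about z gives the same grasp; the last joint's range is limited). The gripper opens to 85 mm and grips with 20 to 120 N. Pads are 22 mm wide; open, the fingers measure 114 mm over their backs; the gripper's body (76 mm by 85 mm) begins 54 mm behind the grasp point. The pads swing forward as they close: fully open they stand 13 mm farther back than shut.
Start: joints at [-1.5, 0.527, 1.433, -0, 1.181, -0.178], TCP at [0.155, -0.606, 0.231] pointing down, gripper open.
Joint ranges: [-3.08, 3.08], [-0.75, 2.2], [0.22, 2.44], [-1.43, 4.57], [0, 2.65], [-2.85, 2.85]. Speed limits (rad/s): [2.79, 2.79, 3.14, 3.14, 3.14, 3.14].

### API

Orientations are given as a unit quaternion [x, y, z, w].
In Python, from station import * gives the robot as it stands.
- The arm moves only by the tool apply_moves, never from a script. Its argument "plan" is a list of rows, each a list of 7 numbers: the shift along the tool's x, y, z in m, then the turn, a rotation vector about the tool's x, y, z in rad, then the gripper command: -1 is fully open, 1 is shut, values between are in proportion. In form: [[dx, dy, dz, wx, wy, wz, jaw], ...]. A call has 1 to 8 rows; each row shifts and turns the commanded pose from where the row before left it, along the tool's axes as they then stand; what a row does not reach is not made up. A row lasts 1/8 s, in which the tool goes at most 62.5 mm and 10.7 degrees, less where a joint would pass 70% of its speed; a pose out of reach is approached as far as the arm can. A call is refused whole if a number of a shift passes 0.0625 or a number of a turn 0.188, either way. A call with a gripper value outside its range is refused whole. The fingers move at their own pace and stop on an object; "force" is the grip in N (left out, the last holds). Time passes only in rows, so rows that do not move let the fingers close. It gives the time, the measured TCP pose, the force, the opening and the grip force at its end, in the units of the state.
- sense(): the state, without advancing time (a new reading comes with each control period).
- snapshot(name): name is "scene" or "top"; returns the picture (384x512x3 uint8, red, green, blue); there is no depth.
- calibration(name): a dict with "camera_matrix" (3x3 intrinsics, pixels), "k1" (the pictures are not rectified: a ray, as slopes to the right and down, at radius r is drawn at 1 + k1 r^2 times it, then the intrinsics apply), "R" (3x3) and "t" (3): a world point X has camera coordinates R X + t. Camera axes: x right, y down, z forward; pixel columns grow to the right and rows downward; lengths in m; the calibration is good to about 2 mm. A picture is of the moment at which its call begins. calibration takes no time and is no camera call.
- sign_off(): hands the job in; it is judged then, once.
The state is a dict: "t": time; "q": joint angles; "qd": joint speeds; "tau": joint torques, N m; "tcp_pos": TCP position; "tool_rot": TCP orientation; "force": force on the tool from outside, world axes, zero at the start; "ft_torque": the same for the moment, N m; "finger_gap": opening from 0.0 (shut) to 1.0 (fully open); "gripper_force": force on a finger pad.
Only numpy, scipy, OpenCV 4.12 (cv2) and the standard library are available. Lean on these libraries where they do the work, as an engineer would, in place of code of your own. Each camera call takes 0.05 s, during which the arm holds its last target. There are 200 camera calls.

### The job

Two dry-bath heating blocks were left with their T-hook lifters still hooked inside. Carry each block by its lifter to the shallow tray of its own colour and set it flat inside, then let the lifter down slack, twist it free, lift it out and stand it in the white caddy, one lifter to a pot and grip up. Never touch a block with the gripper and never tip one over, and leave the other things on the bench where they are.

Things in the scene. Friction and masses are not known exactly. Their poses are not given: they have to be found in the camera images.
- blue_block: Hollow aluminium dry-bath heating block with a band in blue, 80 x 80 x 52 mm, about 0.35 kg, too wide to grip. Origin: centre of its underside, z up. Top plate 6 mm thick (z = 46 to 52 mm) with one slot, its long way along block x; hollow below down to z = 4 mm.
- orange_block: Hollow aluminium dry-bath heating block with a band in orange, 80 x 80 x 52 mm, about 0.35 kg, too wide to grip. Origin: centre of its underside, z up. Top plate 6 mm thick (z = 46 to 52 mm) with one slot, its long way along block x; hollow below down to z = 4 mm.
- blue_block_slot (a point): Middle of the block's slot, on top of the plate; axes as the block's. Slot 46 mm (x) by 20 mm (y). Four pegs hang 8 mm below the plate and flank a seat 20 mm wide for the lifter's bar, at +80 degrees from block x (counter-clockwise from above is plus). The bar passes the slot only when turned along it, within 10 degrees.
- orange_block_slot (a point): Middle of the block's slot, on top of the plate; axes as the block's. Slot 46 mm (x) by 20 mm (y). Four pegs hang 8 mm below the plate and flank a seat 20 mm wide for the lifter's bar, at -80 degrees from block x (counter-clockwise from above is plus). The bar passes the slot only when turned along it, within 10 degrees.
- lifter_1: Steel T-hook lifter with black grip, 112 mm tall, 70 g, hooked in the blue block at the start. Origin: middle of the underside of its collar (disc 40 mm across, 5 mm thick), which rests on the block's plate. z up along the 8 mm shank, x along cross bar and grip. To free it: block standing, collar resting, turn it about 80 degrees the short way until the bar lies along the slot, lift.
- lifter_2: Steel T-hook lifter with black grip, 112 mm tall, 70 g, hooked in the orange block at the start. Origin: middle of the underside of its collar (disc 40 mm across, 5 mm thick), which rests on the block's plate. z up along the 8 mm shank, x along cross bar and grip. To free it: block standing, collar resting, turn it about 80 degrees the short way until the bar lies along the slot, lift.
- lifter_1_grip (a point): Middle of the grip of lifter_1, 72 mm above its origin: a flat tab 40 mm long (lifter x), 12 mm thick (lifter y), 26 mm tall. Axes as the lifter's.
- lifter_2_grip (a point): Middle of the grip of lifter_2, 72 mm above its origin: a flat tab 40 mm long (lifter x), 12 mm thick (lifter y), 26 mm tall. Axes as the lifter's.
- lifter_1_bar (a point): Middle of the cross bar at the foot of lifter_1, 23 mm below its origin: a flat bar 36 mm long (lifter x), 12 mm wide, 8 mm thick. With the collar resting on the plate it lies 5 mm below the pegs and turns freely; lifted 13 mm it rises between the pegs to the plate, then the block hangs from it and the pegs stop it turning.
- lifter_2_bar (a point): Middle of the cross bar at the foot of lifter_2, 23 mm below its origin: a flat bar 36 mm long (lifter x), 12 mm wide, 8 mm thick. With the collar resting on the plate it lies 5 mm below the pegs and turns freely; lifted 13 mm it rises between the pegs to the plate, then the block hangs from it and the pegs stop it turning.
- blue_tray_bay: Blue shallow square tray fixed to the bench, 104 x 104 mm outside, 98 x 98 mm inside, walls 3 mm thick and 13 mm high, floor 3 mm thick. Origin: centre of its underside, x and y along its sides. The block fits only with its sides about parallel to the tray's (within 10 degrees, any quarter turn).
- orange_tray_bay: Orange shallow square tray fixed to the bench, 104 x 104 mm outside, 98 x 98 mm inside, walls 3 mm thick and 13 mm high, floor 3 mm thick. Origin: centre of its underside, x and y along its sides. The block fits only with its sides about parallel to the tray's (within 10 degrees, any quarter turn).
- hook_caddy: White caddy on a grey foot, fixed to the bench, 66 x 130 mm and 67 mm high, with two square pots side by side along its y, each 50 x 50 mm inside and open at the top. Origin: centre of its underside. Either lifter may go in either pot, one in each; a lifter stands there on its cross bar, leaning on the walls.
- pot_left (a point): Centre of the inner floor of the pot at the caddy's +y end, 7 mm above the bench; walls rise to 67 mm above the bench.
- pot_right (a point): The same for the pot at the caddy's -y end.
- grey_bottle: Grey bottle, 65 mm across and 214 mm tall, standing between the blocks and the trays; its place varies. Bystander, loose. Origin: centre of its underside.
- stain_jar: Staining jar with violet stain and black lid, 56 mm across, 115 mm tall. Bystander, loose. Origin: centre of its underside.
- timer: White clockwork timer, 40 x 64 x 64 mm. Bystander, loose. Origin: centre of its underside.
- strip_box: Small white carton, 42 x 56 x 52 mm. Bystander, loose. Origin: centre of its underside.
- oil_bottle: Small amber bottle with black cap, 27 mm across, 60 mm tall. Bystander, loose. Origin: centre of its underside.
- specimen_cup_b: Specimen cup with orange lid, 60 mm across, 64 mm tall. Bystander, loose. Origin: centre of its underside.

How it is judged:
On the way, in this order (a step that is already met when the one before it is completed fails the run):
1. a block hangs clear of the bench on its lifter (height (world z) of any of blue_block, orange_block above 0.03 m), for 0.2 s.
2. a block stands in the tray of its colour and its lifter stands in a pot ((((x of blue_block in the frame of blue_tray_bay between -0.014 and 0.014 m and y of blue_block in the frame of blue_tray_bay between -0.014 and 0.014 m and z of blue_block in the frame of blue_tray_bay below 0.009 m and angle between blue_block's own z axis and vertical below 0.06 rad) and ((x of lifter_1_bar in the frame of pot_left between -0.025 and 0.025 m and y of lifter_1_bar in the frame of pot_left between -0.025 and 0.025 m and z of lifter_1_bar in the frame of pot_left below 0.025 m and angle between lifter_1's own z axis and vertical below 0.8 rad) or (x of lifter_1_bar in the frame of pot_right between -0.025 and 0.025 m and y of lifter_1_bar in the frame of pot_right between -0.025 and 0.025 m and z of lifter_1_bar in the frame of pot_right below 0.025 m and angle between lifter_1's own z axis and vertical below 0.8 rad))) or ((x of orange_block in the frame of orange_tray_bay between -0.014 and 0.014 m and y of orange_block in the frame of orange_tray_bay between -0.014 and 0.014 m and z of orange_block in the frame of orange_tray_bay below 0.009 m and angle between orange_block's own z axis and vertical below 0.06 rad) and ((x of lifter_2_bar in the frame of pot_left between -0.025 and 0.025 m and y of lifter_2_bar in the frame of pot_left between -0.025 and 0.025 m and z of lifter_2_bar in the frame of pot_left below 0.025 m and angle between lifter_2's own z axis and vertical below 0.8 rad) or (x of lifter_2_bar in the frame of pot_right between -0.025 and 0.025 m and y of lifter_2_bar in the frame of pot_right between -0.025 and 0.025 m and z of lifter_2_bar in the frame of pot_right below 0.025 m and angle between lifter_2's own z axis and vertical below 0.8 rad))))), for 0.2 s.
At the end, for the whole second after the job is handed in: Each block lies flat on the floor of the tray of its colour (centred to 14 mm along each side, underside at most 9 mm above the bench, tilt under 0.06 rad); the lifters stand in different pots, cross bar within 25 mm of the pot floor, inside the walls, grip up (tilt under 0.8 rad); all at rest (x of blue_block in the frame of blue_tray_bay between -0.014 and 0.014 m and y of blue_block in the frame of blue_tray_bay between -0.014 and 0.014 m and z of blue_block in the frame of blue_tray_bay below 0.009 m and angle between each of blue_block, orange_block's own z axis and vertical below 0.06 rad and x of orange_block in the frame of orange_tray_bay between -0.014 and 0.014 m and y of orange_block in the frame of orange_tray_bay between -0.014 and 0.014 m and z of orange_block in the frame of orange_tray_bay below 0.009 m and (((x of lifter_1_bar in the frame of pot_left between -0.025 and 0.025 m and y of lifter_1_bar in the frame of pot_left between -0.025 and 0.025 m and z of lifter_1_bar in the frame of pot_left below 0.025 m and angle between lifter_1's own z axis and vertical below 0.8 rad) and (x of lifter_2_bar in the frame of pot_right between -0.025 and 0.025 m and y of lifter_2_bar in the frame of pot_right between -0.025 and 0.025 m and z of lifter_2_bar in the frame of pot_right below 0.025 m and angle between lifter_2's own z axis and vertical below 0.8 rad)) or ((x of lifter_1_bar in the frame of pot_right between -0.025 and 0.025 m and y of lifter_1_bar in the frame of pot_right between -0.025 and 0.025 m and z of lifter_1_bar in the frame of pot_right below 0.025 m and angle between lifter_1's own z axis and vertical below 0.8 rad) and (x of lifter_2_bar in the frame of pot_left between -0.025 and 0.025 m and y of lifter_2_bar in the frame of pot_left between -0.025 and 0.025 m and z of lifter_2_bar in the frame of pot_left below 0.025 m and angle between lifter_2's own z axis and vertical below 0.8 rad))) and linear speed of each of blue_block, orange_block, lifter_1, lifter_2 below 0.02 m/s); the robot touches nothing.
It fails at once if the gripper presses on a block (contact force between the fingers and blue_block above 3 N or contact force between the fingers and orange_block above 3 N).
It fails at once if a block is tipped by more than 0.6 rad (angle between any of blue_block, orange_block's own z axis and vertical above 0.6 rad).
It fails at once if a bystander is moved by more than 25 mm or tipped over (distance of any of grey_bottle, stain_jar, timer, strip_box, oil_bottle, specimen_cup_b from where it was at the start of the episode above 0.025 m or angle between any of grey_bottle, stain_jar, timer, strip_box, oil_bottle, specimen_cup_b's own z axis and vertical above 0.5 rad).
It also fails if it takes over 72 s, if anything falls off the work surface, if the arm or the gripper's body presses on something with over 40 N, if the wrist force passes 120 N, or if a joint passes its speed limit or range.

## Working session

There is one attempt and no reset: what is moved stays moved. The work goes in short steps, Python scripts to look and compute and a tool call to move; the robot and the scene stay as the last step left them, time stands still between calls to the robot, and variables do not carry over. Pictures are saved under pics/ and viewed, at most 10 in all, crops included, and the job is handed in when it is done.

Besides the shell and the picture viewer there is one more tool, called by a JSON object that holds its "api" and its "payload", one argument or row to a line. apply_moves: Moves the arm, as the interface text tells. Its arguments: {"type":"object","properties":{"plan":{"type":"array"},"force":{"type":"number"}},"required":["plan"]}

```bash
mkdir -p pics; cat > h.py <<'E'
from station import *
import numpy as np, cv2
def cal(n):
    c=calibration(n); return np.array(c["camera_matrix"]),c["k1"],np.array(c["R"]),np.array(c["t"])
def ray(n,uv):
    K,k1,R,t=cal(n)
    d=cv2.undistortPoints(np.array([[uv]],float),K,np.array([k1,0,0,0.]))[0,0]
    return -R.T@t, R.T@np.array([d[0],d[1],1])
def onz(n,uv,z):
    o,d=ray(n,uv); return o+d*(z-o[2])/d[2]
def proj(n,X):
    K,k1,R,t=cal(n); return cv2.projectPoints(np.array(X,float).reshape(-1,3),cv2.Rodrigues(R)[0],t,K,np.array([k1,0,0,0.]))[0].reshape(-1,2)
def tri(a,b):
    (o1,d1),(o2,d2)=ray("scene",a),ray("top",b)
    A=np.array([d1,-d2]).T; s=np.linalg.lstsq(A,o2-o1,rcond=None)[0]
    p,q=o1+s[0]*d1,o2+s[1]*d2; return (p+q)/2,np.linalg.norm(p-q)
def save(n,f,crop=None,k=1):
    im=snapshot(n); 
    o=im if crop is None else im[crop[1]:crop[3],crop[0]:crop[2]]
    cv2.imwrite(f,cv2.cvtColor(cv2.resize(o,None,fx=k,fy=k,interpolation=2),cv2.COLOR_RGB2BGR)); return im
E
python3 - <<'E'
from h import *
for n in("scene","top"):
    save(n,f"pics/{n}.png",k=1.5); K,k1,R,t=cal(n); print(n,K[0,0],k1,-R.T@t,R[2])
print(sense())
E
```

```text
scene 418.60167963358987 0.04118456799618545 [-0.34377471  0.83547408  1.16498879] [ 0.57133296 -0.46287261 -0.67773711]
top 447.0378498167344 0.05717375711833416 [0.35218508 0.10146374 1.47981893] [ 0.15098643  0.00633346 -0.98851555]
{'t': 0.1, 'q': array([-1.49950357e+00,  5.28388920e-01,  1.43375318e+00, -1.18336227e-06,
        1.18141592e+00, -1.78515596e-01]), 'qd': array([-5.54199334e-04, -2.28813627e-03, -3.40837677e-03, -1.29828610e-03,
       -4.38851472e-05,  1.41963889e-03]), 'tau': array([-5.45018192e-04, -4.43304563e+01, -1.78587019e+01, -1.67194521e-04,
        3.86395652e-03,  1.13854628e-05]), 'tcp_pos': array([ 0.15448412, -0.60494986,  0.2304285 ]), 'tool_rot': array([ 9.92209102e-01,  1.24579822e-01,  5.21112998e-05, -9.81298362e-04]), 'force': array([ 0.32270355, -1.03972316, -0.72521858]), 'ft_torque': array([0.02225381, 0.05545271, 0.00925683]), 'gripper_force': 0.0, 'finger_gap': 1.0008775837389534}
```

View pics/scene.png

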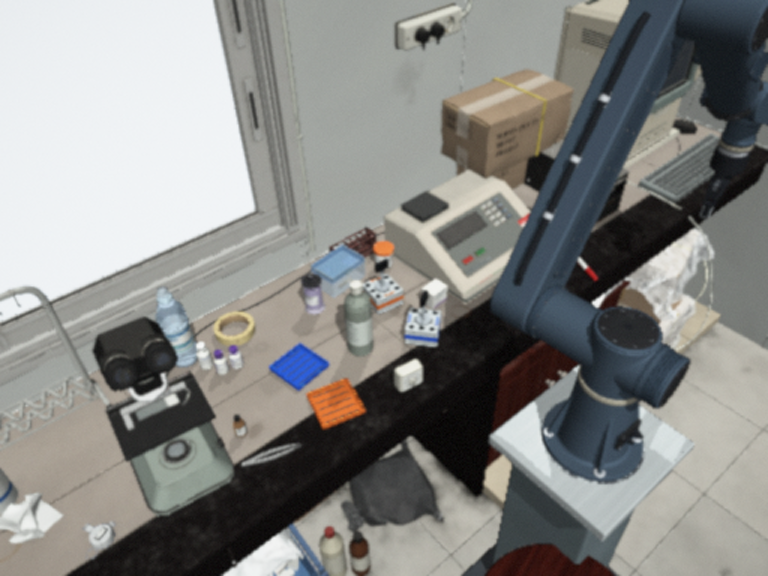

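View pics/top.png

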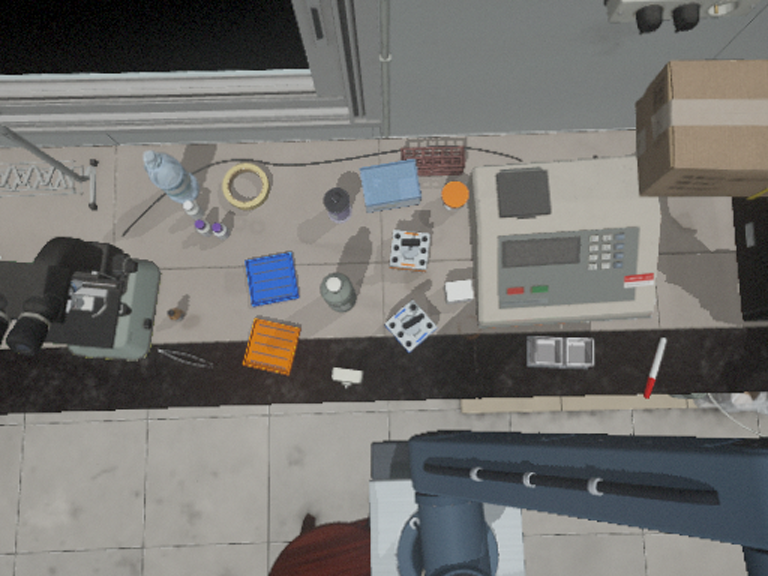

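The scene view shows the blue block near (422,322) and the orange one near (383,290), with trays at (300,367) and (336,403). The arm hides the caddy. In the top view the blocks are at (411,326) and (411,248), the trays at (272,278) and (272,345), the caddy at (560,351) and the bottle at (338,290) (x1.5 pixels).

```bash
python3 - <<'E'
from h import *
a=save("top","pics/t2.png",(155,125,405,265),3.2)
b=save("scene","pics/s2.png",(170,150,310,290),4.2)
np.save("top.npy",a);np.save("scene.npy",b)
for n,im in(("top",a),("scene",b)):
    h=cv2.cvtColor(im,cv2.COLOR_RGB2HSV)
    for c,lo,hi in(("blue",(108,150,60),(125,255,255)),("orange",(4,150,90),(18,255,255)),):
        m=cv2.inRange(h,lo,hi)
        cs=cv2.findContours(m,0,2)[0]
        for k in cs:
            if cv2.contourArea(k)>25: print(n,c,cv2.contourArea(k),np.round(cv2.minAreaRect(k)[0],1),np.round(cv2.boxPoints(cv2.minAreaRect(k)),1).tolist() if cv2.contourArea(k)>400 else "")
E
```

```text
top blue 864.5 [180.6 185.9] [[162.6999969482422, 173.39999389648438], [193.39999389648438, 168.3000030517578], [198.39999389648438, 198.39999389648438], [167.8000030517578, 203.5]]
top orange 971.0 [180.5 230.8] [[161.10000610351562, 243.1999969482422], [168.10000610351562, 211.39999389648438], [200.0, 218.39999389648438], [192.89999389648438, 250.3000030517578]]
top orange 210.5 [303. 129.] 
scene blue 587.0 [199.  243.5] [[179.39999389648438, 244.3000030517578], [203.3000030517578, 224.39999389648438], [218.6999969482422, 242.8000030517578], [194.8000030517578, 262.70001220703125]]
scene orange 759.5 [224.1 268.4] [[204.10000610351562, 262.20001220703125], [234.1999969482422, 250.10000610351562], [244.0, 274.6000061035156], [213.89999389648438, 286.70001220703125]]
scene orange 83.5 [254.5 165. ]
```

View pics/t2.png

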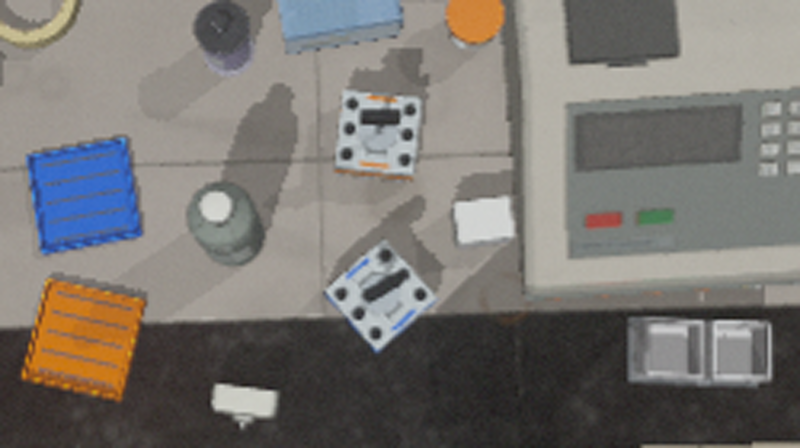

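View pics/s2.png

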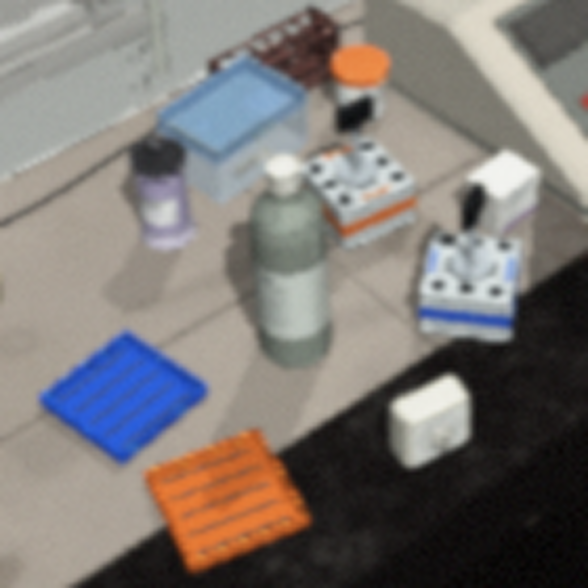

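```bash
python3 - <<'E'
from h import *
a=np.load("top.npy");b=np.load("scene.npy")
def blobs(im,box,thr,s=6):
    g=cv2.cvtColor(im,cv2.COLOR_RGB2GRAY)[box[1]:box[3],box[0]:box[2]]
    g=cv2.resize(g,None,fx=s,fy=s,interpolation=cv2.INTER_CUBIC)
    out=[]
    for k in cv2.findContours((g<thr).astype(np.uint8),0,2)[0]:
        if cv2.contourArea(k)>s*s*1.5:
            (c,sz,an)=cv2.minAreaRect(k); bp=cv2.boxPoints((c,sz,an))
            f=lambda p:(np.array(p)+.5)/s-.5+np.array(box[:2])
            out.append((f(c),np.array(sz)/s,f(bp),f(k[:,0])))
    return out
# top view
for nm,box in(("orange",(260,153,286,181)),("blue",(258,202,292,234))):
    print(nm)
    for c,sz,bp,k in blobs(a,box,85): 
        w=onz("top",c,.052)
        if max(sz)>8:
            i=np.argmax(sz); L=max(((bp[j],bp[(j+1)%4]) for j in range(4)),key=lambda e:np.linalg.norm(e[0]-e[1]))
            p,q=onz("top",L[0],.13),onz("top",L[1],.13); d=q-p
            print(" TAB",c.round(1),sz.round(1),onz("top",c,.13).round(4),"ang",np.degrees(np.arctan2(d[1],d[0])).round(1))
        else: print(" hole",c.round(1),sz.round(1),w[:2].round(4))
for nm,box in(("orange",(248,170,262,184)),("blue",(276,192,288,207))):
    for c,sz,bp,k in blobs(b,box,60): print(nm,"scene dark",c.round(1),sz.round(1),k.min(0),k.max(0))
# tray corners at rim z=.013
for n,cs in (("blue",[(162.7,173.4),(193.4,168.3),(198.4,198.4),(167.8,203.5)]),("orange",[(161.1,243.2),(168.1,211.4),(200,218.4),(192.9,250.3)])):
    P=np.array([onz("top",c,.011)[:2] for c in cs]); d=P[1]-P[0]
    print(n,"tray",P.mean(0).round(4),"ang",np.degrees(np.arctan2(d[1],d[0])).round(1)%90,np.linalg.norm(d).round(3))
for n,cs in (("blue",[(199,243.5),(180.6,185.9)]),("orange",[(224.1,268.4),(180.5,230.8)])): print("tri tray",tri(*cs))
f=lambda x,y:((x+.5)/3.2-.5+155,(y+.5)/3.2-.5+125)
for nm,(x,y),z in (("potL rim",(672,351),.067),("potR rim",(741,352),.067),("bottle cap",(217,208),.214),("bottle foot",(235,245),.0),("timer",(245,400),.05),("cadL",(629,350),.067),("cadR",(771,350),.067),("cadT",(700,320),.067),("cadB",(700,384),.067)):print(nm,onz("top",f(x,y),z).round(3))
E
```

```text
orange
 hole [281.2 174.6] [2.8 2.5] [0.6106 0.0333]
 hole [262.9 172.8] [3.  2.7] [0.6185 0.0924]
 hole [281.9 166.7] [2.8 2.7] [0.6367 0.0301]
 hole [263.9 164.9] [2.5 2.8] [0.6445 0.0885]
 TAB [273.4 161.5] [ 5.2 11.7] [0.6382 0.0595 0.13  ] ang -91.8
 hole [282.6 159.1] [2.6 2.6] [0.6618 0.027 ]
 hole [264.7 157.1] [2.5 2.5] [0.6703 0.0851]
blue
 hole [272.  228.8] [3.  2.5] [0.4364 0.0692]
 TAB [264.1 228.7] [13.   9.3] [0.4325 0.0947 0.13  ] ang -91.7
 TAB [283.1 228.2] [10.3 16.7] [0.4323 0.0375 0.13  ] ang -91.7
 hole [266.7 222.7] [3.2 2.8] [0.4563 0.0855]
 hole [285.9 216.6] [2.8 2.7] [0.4737 0.0235]
 hole [261.2 216.6] [3.  2.5] [0.4762 0.1024]
 TAB [275.2 213.7] [ 4.2 15.4] [0.4768 0.0597 0.13  ] ang 118.6
 hole [275.1 204.4] [3.1 3.5] [0.5141 0.0566]
orange scene dark [254.  177.2] [5.5 9.1] [250.08333333 173.25      ] [257.75       180.58333333]
blue scene dark [281.8 199. ] [3.9 9.9] [279.91666667 194.41666667] [284.41666667 203.75      ]
blue tray [0.5905 0.3673] ang 7.900000000000006 0.103
orange tray [0.4416 0.3678] ang 77.7 0.106
tri tray (array([0.58907821, 0.36603927, 0.00904154]), np.float64(0.004127910668404931))
tri tray (array([0.43889267, 0.36562556, 0.00837891]), np.float64(0.007485919833501845))
potL rim [ 0.41  -0.219  0.067]
potR rim [ 0.407 -0.286  0.067]
bottle cap [0.543 0.211 0.214]
bottle foot [0.535 0.211 0.   ]
timer [0.374 0.2   0.05 ]
cadL [ 0.412 -0.178  0.067]
cadR [ 0.408 -0.315  0.067]
cadT [ 0.439 -0.249  0.067]
cadB [ 0.377 -0.244  0.067]
```

```bash
cat >> h.py <<'E'
from scipy.spatial.transform import Rotation as Ro
def pose():
    s=sense(); M=Ro.from_quat(s["tool_rot"]).as_matrix()
    return s,np.array(s["tcp_pos"]),np.degrees(np.arctan2(M[1,1],M[0,1])),M
def go(wps,p=None,y=None):
    """wps: (x,y,z,yaw of tool y deg, rows); prints rows"""
    s,p0,y0,M=pose(); p=p0 if p is None else np.array(p,float); y=y0 if y is None else y
    print("t",round(s["t"],2),"tcp",p0.round(4),"yaw",y0.round(1),"q6",round(s["q"][5],2),"F",np.round(s["force"],1),"gap",round(s["finger_gap"],3),"tilt",np.round(M[:2,2],3))
    for w in wps:
        x=np.array(w[:3]); n=w[4]; d=(x-p)/n; dy=((w[3]-y+180)%360-180)/n
        for i in range(n):
            a=np.radians(y); b=a+np.pi/2
            print("[%.4f,%.4f,%.4f,0,0,%.4f]"%(d[0]*np.cos(b)+d[1]*np.sin(b),d[0]*np.cos(a)+d[1]*np.sin(a),-d[2],-np.radians(dy)),end=" ")
            y+=dy
        p=x; print()
E
python3 - <<'E'
from h import *
print(tri((281.8,199),(275.2,213.7)),tri((254,177.2),(273.4,161.5)))
go([(.476,.061,.235,29,14),(.476,.061,.105,29,3)])
E
```

```text
(array([0.47728102, 0.05886463, 0.12005333]), np.float64(0.0014900093791118956)) (array([0.63853296, 0.0583653 , 0.12342878]), np.float64(0.0028438626682331003))
t 0.2 tcp [ 0.1545 -0.6052  0.2307] yaw -75.7 q6 -0.18 F [-0.1  0.1  0.3] gap 1.001 tilt [-0.     0.001]
[0.0340,-0.0404,-0.0003,0,0,-0.1305] [0.0390,-0.0357,-0.0003,0,0,-0.1305] [0.0433,-0.0303,-0.0003,0,0,-0.1305] [0.0469,-0.0244,-0.0003,0,0,-0.1305] [0.0496,-0.0181,-0.0003,0,0,-0.1305] [0.0516,-0.0115,-0.0003,0,0,-0.1305] [0.0526,-0.0047,-0.0003,0,0,-0.1305] [0.0528,0.0022,-0.0003,0,0,-0.1305] [0.0520,0.0091,-0.0003,0,0,-0.1305] [0.0504,0.0158,-0.0003,0,0,-0.1305] [0.0479,0.0222,-0.0003,0,0,-0.1305] [0.0446,0.0283,-0.0003,0,0,-0.1305] [0.0406,0.0338,-0.0003,0,0,-0.1305] [0.0358,0.0388,-0.0003,0,0,-0.1305] 
[0.0000,0.0000,0.0433,0,0,-0.0000] [0.0000,0.0000,0.0433,0,0,-0.0000] [0.0000,0.0000,0.0433,0,0,-0.0000]
```

{"api": "apply_moves", "payload": {
  "plan": [
    [0.034, -0.04, 0, 0, 0, -0.13, -1],
    [0.039, -0.036, 0, 0, 0, -0.13, -1],
    [0.043, -0.03, 0, 0, 0, -0.13, -1],
    [0.047, -0.024, 0, 0, 0, -0.13, -1],
    [0.05, -0.018, 0, 0, 0, -0.13, -1],
    [0.052, -0.012, 0, 0, 0, -0.13, -1],
    [0.053, -0.005, 0, 0, 0, -0.13, -1],
    [0.053, 0.002, 0, 0, 0, -0.13, -1]
  ]
}}

```text
t: 1.2
tcp_pos: [0.3396, -0.2229, 0.2314]
tool_rot: [0.798, 0.603, 0.0, 0.0]
force: [0.6, 0.4, -1.0]
finger_gap: 0.998
gripper_force: 0.0
```

{"api": "apply_moves", "payload": {
  "plan": [
    [0.052, 0.009, 0, 0, 0, -0.13, -1],
    [0.05, 0.016, 0, 0, 0, -0.13, -1],
    [0.048, 0.022, 0, 0, 0, -0.13, -1],
    [0.045, 0.028, 0, 0, 0, -0.13, -1],
    [0.041, 0.034, 0, 0, 0, -0.13, -1],
    [0.036, 0.039, 0, 0, 0, -0.13, -1],
    [0, 0, 0, 0, 0, 0, -1]
  ]
}}

```text
t: 2.08
tcp_pos: [0.4793, 0.0638, 0.2313]
tool_rot: [0.508, 0.861, 0.001, 0.001]
force: [-0.3, -0.1, 0.1]
finger_gap: 0.995
gripper_force: 0.0
```

```bash
python3 - <<'E'
from h import *
go([(.4765,.0605,.105,29.5,4)])
E
```

```text
t 2.08 tcp [0.4793 0.0638 0.2313] yaw 28.9 q6 -0.6 F [-0.3 -0.1  0.1] gap 0.995 tilt [0.001 0.   ]
[-0.0004,-0.0010,0.0316,0,0,-0.0025] [-0.0004,-0.0010,0.0316,0,0,-0.0025] [-0.0004,-0.0010,0.0316,0,0,-0.0025] [-0.0004,-0.0010,0.0316,0,0,-0.0025]
```

{"api": "apply_moves", "payload": {
  "plan": [
    [0, -0.001, 0.032, 0, 0, 0, -1],
    [0, -0.001, 0.032, 0, 0, 0, -1],
    [-0.001, -0.001, 0.032, 0, 0, -0.01, -1],
    [-0.001, -0.001, 0.031, 0, 0, 0, -1],
    [0, 0, 0, 0, 0, 0, 1],
    [0, 0, 0, 0, 0, 0, 1],
    [0, 0, 0, 0, 0, 0, 1],
    [0, 0, 0, 0, 0, 0, 1]
  ],
  "force": 60
}}

```text
t: 3.08
tcp_pos: [0.4762, 0.0572, 0.1054]
tool_rot: [0.506, 0.862, 0.0, 0.001]
force: [0.5, 1.1, 0.4]
finger_gap: 0.145
gripper_force: 2.0
```

{"api": "apply_moves", "payload": {
  "plan": [
    [0, 0, 0, 0, 0, 0, 1],
    [0, 0, 0, 0, 0, 0, 1],
    [0, 0, -0.007, 0, 0, 0, 1],
    [0, 0, -0.007, 0, 0, 0, 1],
    [0, 0, -0.02, 0, 0, 0, 1],
    [0, 0, -0.02, 0, 0, 0, 1],
    [0, 0, 0, 0, 0, 0, 1]
  ]
}}

```text
t: 3.95
tcp_pos: [0.4761, 0.0574, 0.1591]
tool_rot: [0.506, 0.862, 0.001, 0.001]
force: [0.2, 0.4, -4.5]
finger_gap: 0.132
gripper_force: 60.0
```

```bash
python3 - <<'E'
from h import *
save("top","pics/t3.png",(155,125,405,265),3.2)
s=sense();print(s["q"],s["force"])
go([])
E
```

```text
[-1.13782709e-01  4.47969821e-01  1.86652260e+00 -4.23800463e-05
  8.26794337e-01 -6.22904363e-01] [ 0.19582932  0.59484789 -4.09533342]
t 4.0 tcp [0.4754 0.0574 0.1583] yaw 29.2 q6 -0.62 F [ 0.2  0.6 -4.1] gap 0.129 tilt [ 0. -0.]
```

View pics/t3.png

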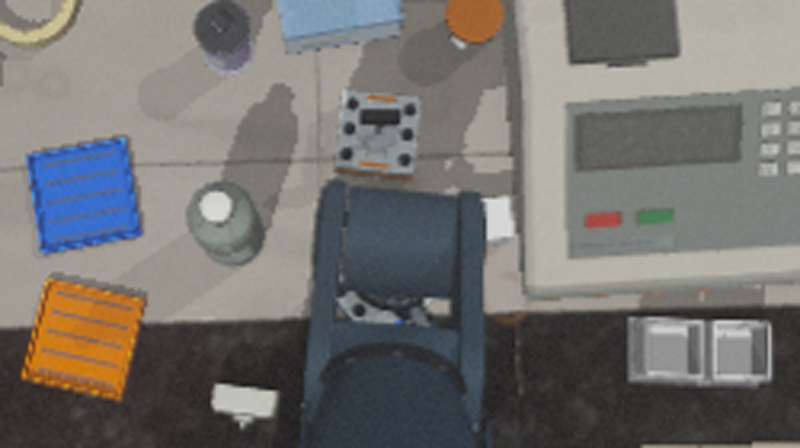

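```bash
python3 - <<'E'
from h import *
go([(.465,.07,.219,29,2),(.41,.19,.219,29,4),(.43,.33,.219,10,4),(.587,.367,.219,-2.4,5)])
E
```

```text
t 4.0 tcp [0.4754 0.0574 0.1583] yaw 29.2 q6 -0.62 F [ 0.2  0.6 -4.1] gap 0.129 tilt [ 0. -0.]
[0.0080,-0.0015,-0.0303,0,0,0.0015] [0.0080,-0.0015,-0.0303,0,0,0.0015] 
[0.0329,0.0025,-0.0000,0,0,-0.0000] [0.0329,0.0025,-0.0000,0,0,-0.0000] [0.0329,0.0025,-0.0000,0,0,-0.0000] [0.0329,0.0025,-0.0000,0,0,-0.0000] 
[0.0282,0.0213,-0.0000,0,0,0.0829] [0.0299,0.0189,-0.0000,0,0,0.0829] [0.0313,0.0164,-0.0000,0,0,0.0829] [0.0326,0.0137,-0.0000,0,0,0.0829] 
[0.0018,0.0322,-0.0000,0,0,0.0433] [0.0032,0.0321,-0.0000,0,0,0.0433] [0.0046,0.0319,-0.0000,0,0,0.0433] [0.0060,0.0317,-0.0000,0,0,0.0433] [0.0074,0.0314,-0.0000,0,0,0.0433]
```

{"api": "apply_moves", "payload": {
  "plan": [
    [0.008, -0.001, -0.03, 0, 0, 0, 1],
    [0.008, -0.001, -0.03, 0, 0, 0, 1],
    [0.033, 0.002, 0, 0, 0, 0, 1],
    [0.033, 0.002, 0, 0, 0, 0, 1],
    [0.033, 0.002, 0, 0, 0, 0, 1],
    [0.033, 0.002, 0, 0, 0, 0, 1],
    [0.028, 0.021, 0, 0, 0, 0.083, 1],
    [0.03, 0.019, 0, 0, 0, 0.083, 1]
  ]
}}

```text
t: 5.0
tcp_pos: [0.4171, 0.26, 0.2169]
tool_rot: [0.577, 0.817, -0.001, -0.001]
force: [0.3, -0.6, -4.7]
finger_gap: 0.129
gripper_force: 60.3
```

{"api": "apply_moves", "payload": {
  "plan": [
    [0.031, 0.016, 0, 0, 0, 0.083, 1],
    [0.033, 0.014, 0, 0, 0, 0.083, 1],
    [0.002, 0.032, 0, 0, 0, 0.043, 1],
    [0.003, 0.032, 0, 0, 0, 0.043, 1],
    [0.005, 0.032, 0, 0, 0, 0.043, 1],
    [0.006, 0.032, 0, 0, 0, 0.043, 1],
    [0.007, 0.031, 0, 0, 0, 0.043, 1],
    [0, 0, 0, 0, 0, 0, 1]
  ]
}}

```text
t: 6.0
tcp_pos: [0.5862, 0.3665, 0.2154]
tool_rot: [0.721, 0.693, -0.001, -0.0]
force: [-0.1, -0.3, -5.0]
finger_gap: 0.131
gripper_force: 60.3
```

```bash
python3 - <<'E'
from h import *
b=save("scene","pics/s4.png",(160,140,290,290),4); np.save("s4.npy",b)
b=save("top","pics/t4.png",(140,130,230,270),4); np.save("t4.npy",b)
go([])
E
```

```text
t 6.1 tcp [0.5831 0.3661 0.2156] yaw -2.2 q6 0.44 F [-1.4  0.3 -5.5] gap 0.132 tilt [-0.005 -0.002]
```

View pics/s4.png

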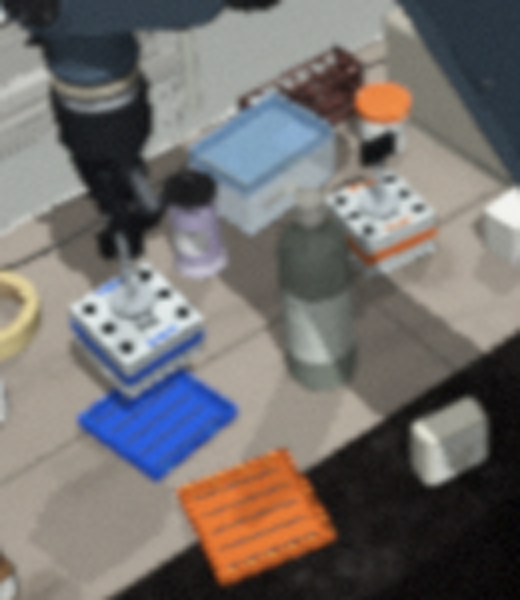

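The scene view shows the blue block hanging level above the blue tray, with plate holes at (90,309), (108,328), (127,347), (187,309) and (147,273) in the crop.

```bash
python3 - <<'E'
from h import *
b=np.load("s4.npy")
g=cv2.resize(cv2.cvtColor(b,cv2.COLOR_RGB2GRAY)[200:235,175:215],None,fx=8,fy=8,interpolation=2)
for k in cv2.findContours((g<95).astype(np.uint8),0,2)[0]:
    if cv2.contourArea(k)>80:
        c=(np.array(cv2.minAreaRect(k)[0])+.5)/8-.5+[175,200]
        print(c.round(1),cv2.contourArea(k)/64,onz("scene",c,.1495).round(4))
f=lambda x,y:((x+.5)/4-.5+160,(y+.5)/4-.5+140)
for q in((72,322),(128,363),(205,318),(142,262)):print(q,onz("scene",f(*q),.1495).round(4))
P=[onz("scene",q,.011)[:2] for q in [(179.4,244.3),(203.3,224.4),(218.7,242.8),(194.8,262.7)]]
print("tray scene",np.round(P,3),np.mean(P,0))
go([])
E
```

```text
[203.8 232.9] 12.8125 [0.502  0.384  0.1495]
[191.1 226.4] 2.40625 [0.5547 0.399  0.1495]
[193.8 228.4] 61.21875 [0.5411 0.3975 0.1495]
[186.7 221.6] 2.0859375 [0.5836 0.3979 0.1495]
[205.2 217.6] 1.375 [0.5576 0.3399 0.1495]
[181.9 216.9] 1.5546875 [0.6131 0.398  0.1495]
[195.8 208.5] 2.328125 [0.6165 0.339  0.1495]
[193.1 202. ] 20.125 [0.6507 0.3275 0.1495]
[186.  203.1] 38.3984375 [0.6627 0.3495 0.1495]
[176.8 200.6] 6.65625 [0.6953 0.3672 0.1495]
(72, 322) [0.6098 0.4174 0.1495]
(128, 363) [0.5383 0.4079 0.1495]
(205, 318) [0.5388 0.3295 0.1495]
(142, 262) [0.6323 0.3311 0.1495]
tray scene [[0.63  0.422]
 [0.655 0.299]
 [0.541 0.309]
 [0.522 0.427]] [0.58690949 0.36407012]
t 6.1 tcp [0.5831 0.3661 0.2156] yaw -2.2 q6 0.44 F [-1.4  0.3 -5.5] gap 0.132 tilt [-0.005 -0.002]
```

```bash
python3 - <<'E'
from h import *
f=lambda x,y:((x+.5)/4-.5+160,(y+.5)/4-.5+140)
for z in(.0,.013):
  P=[onz("scene",f(*q),z)[:2] for q in((80,420),(155,478),(238,410))]
  for i in(0,1):
    d=P[i+1]-P[i];print(z,P[i].round(4),P[i+1].round(4),np.degrees(np.arctan2(d[1],d[0]))%90)
# contour-based tray corner in original images
for n,im in(("scene",np.load("scene.npy")),("top",np.load("top.npy"))):
  m=cv2.inRange(cv2.cvtColor(im,cv2.COLOR_RGB2HSV),(108,150,60),(125,255,255)); k=max(cv2.findContours(m,0,2)[0],key=cv2.contourArea)
  q=cv2.approxPolyDP(k,6,True)[:,0]; W=np.array([onz(n,c,.011)[:2] for c in q]); 
  print(n,q.tolist(),W.round(3).tolist(),W.mean(0).round(4),[round(np.degrees(np.arctan2(*(W[(i+1)%len(W)]-W[i])[::-1]))%90,1) for i in range(len(W))])
  m=cv2.inRange(cv2.cvtColor(im,cv2.COLOR_RGB2HSV),(4,150,90),(18,255,255)); k=max(cv2.findContours(m,0,2)[0],key=cv2.contourArea)
  q=cv2.approxPolyDP(k,6,True)[:,0]; W=np.array([onz(n,c,.011)[:2] for c in q]); 
  print(n,q.tolist(),W.round(3).tolist(),W.mean(0).round(4),[round(np.degrees(np.arctan2(*(W[(i+1)%len(W)]-W[i])[::-1]))%90,1) for i in range(len(W))])
go([])
E
```

```text
0.0 [0.6372 0.4179] [0.5349 0.4042] 7.62266712827892
0.0 [0.5349 0.4042] [0.551  0.3012] 8.873452783419054
0.013 [0.6263 0.4225] [0.5251 0.409 ] 7.62266712827892
0.013 [0.5251 0.409 ] [0.541  0.3072] 8.873452783419097
scene [[201, 230], [180, 244], [199, 259], [218, 243]] [[0.637, 0.322], [0.63, 0.419], [0.526, 0.406], [0.542, 0.312]] [0.5835 0.3648] [np.float64(4.2), np.float64(7.1), np.float64(9.7), np.float64(6.0)]
scene [[231, 253], [205, 262], [215, 285], [243, 274]] [[0.473, 0.305], [0.501, 0.398], [0.399, 0.428], [0.373, 0.33]] [0.4363 0.3652] [np.float64(73.5), np.float64(73.4), np.float64(75.2), np.float64(75.9)]
top [[192, 169], [165, 175], [169, 203], [198, 198]] [[0.646, 0.329], [0.629, 0.419], [0.534, 0.406], [0.548, 0.31]] [0.5892 0.3659] [np.float64(11.1), np.float64(8.1), np.float64(8.1), np.float64(11.0)]
top [[171, 212], [162, 243], [192, 249], [199, 219]] [[0.504, 0.399], [0.404, 0.428], [0.381, 0.331], [0.478, 0.307]] [0.4417 0.3662] [np.float64(73.9), np.float64(77.0), np.float64(76.4), np.float64(74.2)]
t 6.1 tcp [0.5831 0.3661 0.2156] yaw -2.2 q6 0.44 F [-1.4  0.3 -5.5] gap 0.132 tilt [-0.005 -0.002]
```

{"api": "apply_moves", "payload": {
  "plan": [
    [0, 0, 0, 0, 0, 0, 1],
    [0, 0, 0, 0, 0, 0, 1]
  ]
}}

```text
t: 6.35
tcp_pos: [0.5838, 0.3668, 0.2181]
tool_rot: [0.72, 0.694, -0.0, -0.0]
force: [-0.1, -0.4, -3.9]
finger_gap: 0.13
gripper_force: 60.3
```

View pics/t4.png

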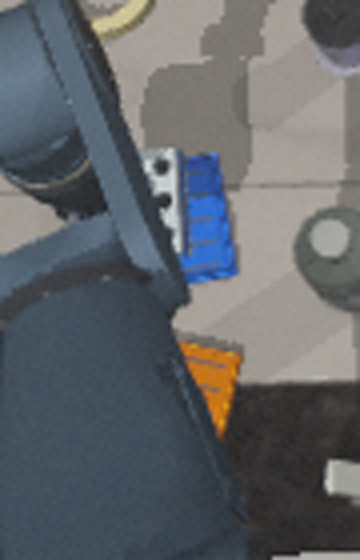

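{"api": "apply_moves", "payload": {
  "plan": [
    [-0.001, 0.001, 0, 0, 0, -0.065, 1],
    [-0.001, 0.001, 0, 0, 0, -0.065, 1],
    [-0.001, 0, 0.02, 0, 0, 0, 1],
    [0, 0, 0.02, 0, 0, 0, 1],
    [0, 0, 0.02, 0, 0, 0, 1],
    [0, 0, 0, 0, 0, 0, 1],
    [0, 0, 0, 0, 0, 0, 1],
    [0, 0, 0, 0, 0, 0, 1]
  ]
}}

```text
t: 7.35
tcp_pos: [0.5874, 0.3643, 0.1598]
tool_rot: [0.674, 0.739, 0.001, 0.001]
force: [0.1, 0.1, -5.2]
finger_gap: 0.131
gripper_force: 60.4
```

```bash
cat >> h.py <<'E'
def holes(n,im,box,z,thr=95):
    g=cv2.resize(cv2.cvtColor(im,cv2.COLOR_RGB2GRAY)[box[1]:box[3],box[0]:box[2]],None,fx=8,fy=8,interpolation=2)
    for k in cv2.findContours((g<thr).astype(np.uint8),0,2)[0]:
        if 50<cv2.contourArea(k)<500:
            c=(np.array(cv2.minAreaRect(k)[0])+.5)/8-.5+box[:2]; print(c.round(1),onz(n,c,z)[:2].round(4))
E
python3 - <<'E'
from h import *
b=save("scene","pics/s5.png",(165,180,245,270),6)
go([])
z=pose()[1][2]-.105-.013+.052; print(z)
holes("scene",b,(172,205,215,250),z)
a=snapshot("top"); holes("top",a,(170,160,200,205),z)
E
```

```text
t 7.4 tcp [0.5872 0.3642 0.1597] yaw 5.3 q6 0.3 F [ 1.1  0.3 -4.9] gap 0.126 tilt [0.002 0.001]
0.09369888355243827
[195.  236.1] [0.5563 0.3906]
[189.9 232.8] [0.5811 0.3951]
[184.6 229.5] [0.6065 0.4006]
[201.9 223.2] [0.5918 0.3374]
[196.4 219.5] [0.6201 0.3418]
[191.1 191.8] [0.557  0.3194]
```

View pics/s5.png

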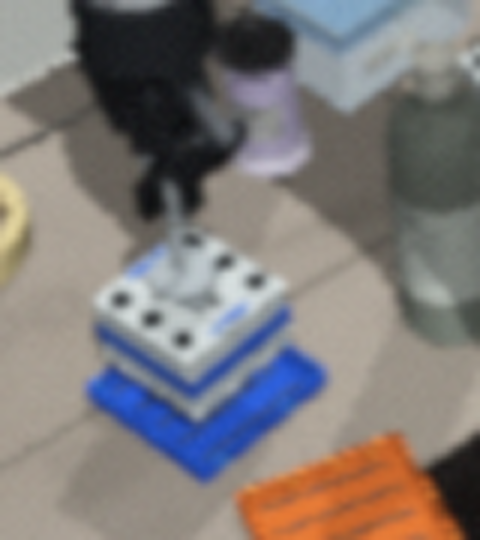

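{"api": "apply_moves", "payload": {
  "plan": [
    [0, 0, 0.012, 0, 0, 0, 1],
    [0, 0, 0.012, 0, 0, 0, 1],
    [0, 0, 0.009, 0, 0, 0, 1],
    [0, 0, 0.006, 0, 0, 0, 1],
    [0, 0, 0.006, 0, 0, 0, 1],
    [0, 0, 0.004, 0, 0, 0, 1],
    [0, 0, 0.001, 0, 0, 0, 1],
    [0, 0, 0, 0, 0, 0, 1]
  ]
}}

```text
t: 8.45
tcp_pos: [0.5868, 0.3639, 0.1087]
tool_rot: [0.674, 0.739, 0.0, 0.0]
force: [-0.3, 0.3, -0.9]
finger_gap: 0.13
gripper_force: 61.0
```

```bash
python3 - <<'E'
from h import *
b=save("scene","pics/s6.png",(165,180,245,270),6)
go([])
holes("scene",b,(172,205,215,252),.055)
E
```

```text
t 8.5 tcp [0.5868 0.3639 0.1087] yaw 5.3 q6 0.3 F [ 0.4  0.1 -1.3] gap 0.126 tilt [0.001 0.   ]
[196.8 243.9] [0.5539 0.3902]
[191.9 240.3] [0.5793 0.3939]
[186.8 236.9] [0.6051 0.3986]
[208.9 234. ] [0.5644 0.3313]
[203.6 230.8] [0.5899 0.3367]
```

View pics/s6.png

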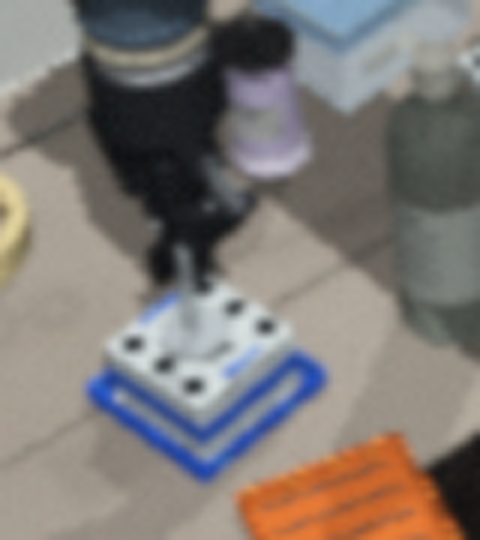

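{"api": "apply_moves", "payload": {
  "plan": [
    [0, 0, 0, 0, 0, 0.18, 1],
    [0, 0, 0, 0, 0, 0.187, 1],
    [0, 0, 0, 0, 0, 0.187, 1],
    [0, 0, 0, 0, 0, 0.187, 1],
    [0, 0, 0, 0, 0, 0.187, 1],
    [0, 0, 0, 0, 0, 0.187, 1],
    [0, 0, 0, 0, 0, 0.187, 1],
    [0, 0, 0, 0, 0, 0.18, 1]
  ]
}}

```text
t: 9.5
tcp_pos: [0.5868, 0.3639, 0.1087]
tool_rot: [0.996, 0.087, 0.0, -0.0]
force: [0.1, 0.7, -0.4]
finger_gap: 0.13
gripper_force: 60.9
```

```bash
python3 - <<'E'
from h import *
b=snapshot("scene");go([]);print(sense()["ft_torque"])
holes("scene",b,(172,205,215,252),.055)
E
```

```text
t 9.55 tcp [0.5868 0.3639 0.1087] yaw -80.2 q6 1.79 F [ 0.2  0.6 -0.5] gap 0.132 tilt [0.001 0.   ]
[-0.02135894  0.00546056  0.01934228]
[213.9 245.9] [0.5066 0.3507]
[196.8 243.9] [0.5541 0.3904]
[192.  240.3] [0.5791 0.3937]
[186.8 236.9] [0.6051 0.3986]
[208.9 234. ] [0.5644 0.3313]
[203.6 230.8] [0.5899 0.3367]
```

Block unmoved by the twist. Lift gently.

{"api": "apply_moves", "payload": {
  "plan": [
    [0, 0, -0.006, 0, 0, 0, 1],
    [0, 0, -0.006, 0, 0, 0, 1],
    [0, 0, -0.006, 0, 0, 0, 1],
    [0, 0, -0.006, 0, 0, 0, 1],
    [0, 0, 0, 0, 0, 0, 1]
  ]
}}

```text
t: 10.18
tcp_pos: [0.5868, 0.3639, 0.1327]
tool_rot: [0.996, 0.09, 0.0, -0.0]
force: [0.2, -0.5, -3.6]
finger_gap: 0.133
gripper_force: 60.4
```

```bash
python3 - <<'E'
from h import *
b=snapshot("scene");go([])
holes("scene",b,(172,205,215,252),.055)
E
```

```text
t 10.22 tcp [0.5869 0.3639 0.1325] yaw -79.6 q6 1.78 F [-0.8  0.3 -3.4] gap 0.13 tilt [0.001 0.   ]
[197.1 243.5] [0.5548 0.3886]
[191.9 239.1] [0.5841 0.3909]
[186.6 235. ] [0.6133 0.3943]
[203.4 229.6] [0.5953 0.3336]
[212.  210.1] [0.6573 0.2511]
```

{"api": "apply_moves", "payload": {
  "plan": [
    [0, 0, 0.006, 0, 0, 0, 1],
    [0, 0, 0.006, 0, 0, 0, 1],
    [0, 0, 0.006, 0, 0, 0, 1],
    [0, 0, 0.006, 0, 0, 0, 1],
    [-0.005, 0, 0, 0, 0, 0, 1],
    [0, 0, 0, 0, 0, 0, 1]
  ]
}}

```text
t: 10.98
tcp_pos: [0.5815, 0.363, 0.1085]
tool_rot: [0.996, 0.09, 0.0, -0.0]
force: [0.2, 0.5, 1.5]
finger_gap: 0.128
gripper_force: 61.2
```

```bash
python3 - <<'E'
from h import *
b=snapshot("scene");go([])
holes("scene",b,(172,205,215,252),.055)
E
```

```text
t 11.03 tcp [0.5815 0.363  0.1084] yaw -79.6 q6 1.79 F [-0.9 -0.5  1. ] gap 0.131 tilt [-0.  0.]
[194.9 242.3] [0.5644 0.3912]
[189.8 238.9] [0.59   0.3958]
[184.8 235.6] [0.6151 0.4009]
[206.7 232.6] [0.5754 0.3332]
```

```bash
python3 - <<'E'
from h import *
b=snapshot("scene");a=snapshot("top")
u=lambda im,x0,y0,x1,y1,k:cv2.resize(im[y0:y1,x0:x1],None,fx=k,fy=k,interpolation=cv2.INTER_CUBIC)
c=np.hstack([u(b,170,205,222,263,10),u(a,163,160,191,218,10)])
cv2.imwrite("pics/c7.png",cv2.cvtColor(c,cv2.COLOR_RGB2BGR));print(c.shape)
E
```

```text
(580, 800, 3)
```

View pics/c7.png

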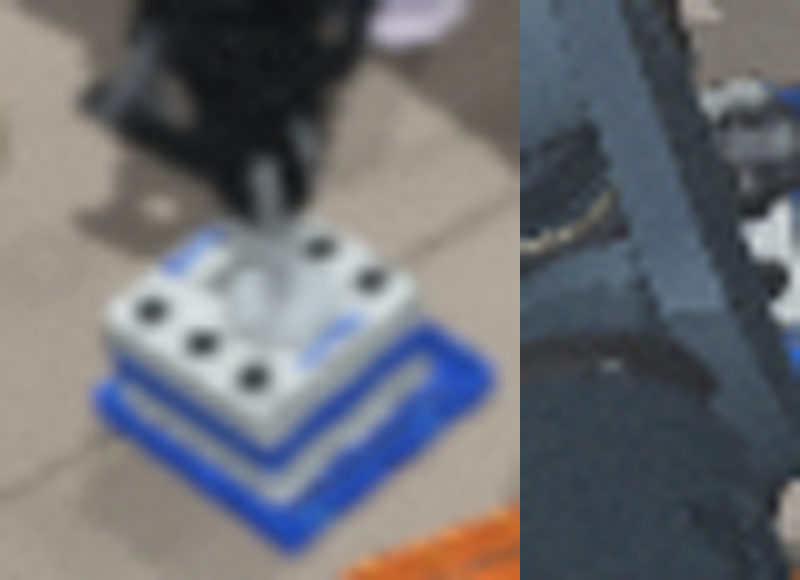

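The picture shows the collar near (283,300), about 8 mm to the -x side of the plate centre at (261,296), with the dark slot end showing at (240,275). The first try therefore caught the slot's +x end. I'll shift the lifter +8 mm along the slot and retry.

{"api": "apply_moves", "payload": {
  "plan": [
    [0, 0, -0.0015, 0, 0, 0, 1],
    [0.004, 0, 0, 0, 0, 0, 1],
    [0.004, 0, 0, 0, 0, 0, 1],
    [0, 0, 0, 0, 0, 0, 1]
  ]
}}

```text
t: 11.62
tcp_pos: [0.5901, 0.3644, 0.1097]
tool_rot: [0.996, 0.09, 0.0, -0.0]
force: [0.3, -0.2, -1.4]
finger_gap: 0.126
gripper_force: 60.9
```

```bash
python3 - <<'E'
from h import *
b=snapshot("scene");go([])
holes("scene",b,(172,205,215,252),.055)
E
```

```text
t 11.68 tcp [0.5898 0.3643 0.1096] yaw -79.7 q6 1.78 F [ 0.8  0.5 -0.6] gap 0.132 tilt [-0. -0.]
[194.8 242.3] [0.5647 0.3915]
[189.9 238.9] [0.5898 0.3956]
[184.7 235.6] [0.6152 0.401 ]
[206.6 232.6] [0.5755 0.3333]
```

Block stayed. Lift gently and watch the force.

{"api": "apply_moves", "payload": {
  "plan": [
    [0, 0, -0.006, 0, 0, 0, 1],
    [0, 0, -0.006, 0, 0, 0, 1],
    [0, 0, -0.004, 0, 0, 0, 1],
    [0, 0, -0.003, 0, 0, 0, 1],
    [0, 0, 0, 0, 0, 0, 1]
  ]
}}

```text
t: 12.3
tcp_pos: [0.5897, 0.3644, 0.1292]
tool_rot: [0.996, 0.09, 0.0, -0.0]
force: [0.4, -0.0, -0.3]
finger_gap: 0.132
gripper_force: 60.9
```

```bash
python3 - <<'E'
from h import *
b=snapshot("scene");go([])
holes("scene",b,(172,205,215,252),.055)
E
```

```text
t 12.35 tcp [0.5895 0.3644 0.1289] yaw -79.6 q6 1.78 F [-1.2  0.1 -0.4] gap 0.128 tilt [0. 0.]
[194.9 242.2] [0.565 0.391]
[189.9 238.9] [0.5897 0.3955]
[184.7 235.6] [0.6154 0.4011]
[206.6 232.6] [0.5755 0.3333]
[211.3 210.6] [0.6569 0.2548]
```

```bash
python3 - <<'E'
from h import *
a=snapshot("top");b=snapshot("scene")
print(proj("scene",[[.41,-.246,.067],[.41,-.18,.067]]))
g=cv2.cvtColor(a,cv2.COLOR_RGB2GRAY)
x0,y0,x1,y1=345,218,402,250
for nm in("row",):
    print(g[226:245:3,x0:x1].tolist())
    print(g[y0:y1,364].tolist(),g[y0:y1,386].tolist())
go([(.587,.364,.25,-80,3),(.42,.31,.25,-85,4),(.40,.10,.25,-90,4),(.404,-.215,.25,-91.7,6)])
E
```

```text
[[349.16712372 183.02684029]
 [337.95400271 190.2947104 ]]
[[58, 55, 57, 56, 57, 47, 100, 117, 108, 117, 118, 134, 153, 161, 174, 178, 179, 176, 165, 168, 169, 169, 168, 170, 168, 152, 148, 149, 163, 171, 124, 111, 135, 193, 179, 177, 178, 177, 178, 179, 172, 159, 146, 148, 166, 167, 168, 157, 147, 120, 141, 65, 50, 49, 50, 52, 51], [53, 50, 51, 54, 50, 50, 95, 125, 113, 110, 110, 134, 156, 161, 171, 169, 171, 167, 170, 171, 171, 170, 172, 183, 189, 110, 112, 109, 136, 169, 117, 104, 134, 206, 203, 201, 177, 203, 203, 205, 206, 205, 205, 204, 183, 110, 107, 109, 107, 89, 183, 78, 53, 50, 51, 55, 55], [46, 47, 49, 52, 47, 50, 97, 122, 113, 109, 110, 135, 152, 147, 152, 149, 151, 149, 153, 151, 153, 153, 152, 150, 140, 102, 110, 108, 134, 168, 118, 111, 141, 195, 151, 151, 150, 150, 149, 151, 149, 150, 149, 152, 144, 101, 110, 107, 110, 87, 183, 87, 60, 59, 59, 61, 56], [52, 54, 58, 49, 50, 48, 98, 119, 106, 111, 112, 135, 153, 146, 152, 151, 151, 150, 151, 150, 152, 151, 152, 151, 138, 94, 97, 109, 135, 167, 119, 109, 138, 195, 149, 150, 150, 148, 149, 151, 150, 150, 151, 149, 135, 97
[... 1160 characters left out ...]
tcp [0.5894 0.3643 0.1286] yaw -79.6 q6 1.78 F [ 0.2 -0.4 -0.3] gap 0.129 tilt [-0. -0.]
[-0.0008,-0.0000,-0.0405,0,0,0.0021] [-0.0008,-0.0000,-0.0405,0,0,0.0021] [-0.0008,-0.0000,-0.0405,0,0,0.0021] 
[-0.0435,0.0060,-0.0000,0,0,0.0218] [-0.0433,0.0070,-0.0000,0,0,0.0218] [-0.0432,0.0079,-0.0000,0,0,0.0218] [-0.0430,0.0089,-0.0000,0,0,0.0218] 
[-0.0096,0.0519,-0.0000,0,0,0.0218] [-0.0084,0.0521,-0.0000,0,0,0.0218] [-0.0073,0.0522,-0.0000,0,0,0.0218] [-0.0061,0.0524,-0.0000,0,0,0.0218] 
[0.0007,0.0525,-0.0000,0,0,0.0049] [0.0009,0.0525,-0.0000,0,0,0.0049] [0.0012,0.0525,-0.0000,0,0,0.0049] [0.0014,0.0525,-0.0000,0,0,0.0049] [0.0017,0.0525,-0.0000,0,0,0.0049] [0.0020,0.0525,-0.0000,0,0,0.0049]
```

```bash
python3 - <<'E'
from h import *
for p in((365.2,233.2),(386.6,234.2),(355.5,233),(396.3,234.5)):print(onz("top",p,.067).round(4))
E
```

```text
[ 0.4134 -0.2212  0.067 ]
[ 0.4085 -0.2871  0.067 ]
[ 0.4148 -0.1912  0.067 ]
[ 0.4068 -0.3169  0.067 ]
```

{"api": "apply_moves", "payload": {
  "plan": [
    [-0.001, 0, -0.04, 0, 0, 0.002, 1],
    [-0.001, 0, -0.04, 0, 0, 0.002, 1],
    [-0.001, 0, -0.04, 0, 0, 0.002, 1],
    [-0.044, 0.006, 0, 0, 0, 0.022, 1],
    [-0.043, 0.007, 0, 0, 0, 0.022, 1],
    [-0.043, 0.008, 0, 0, 0, 0.022, 1],
    [-0.043, 0.009, 0, 0, 0, 0.022, 1],
    [-0.01, 0.052, 0, 0, 0, 0.022, 1]
  ]
}}

```text
t: 13.45
tcp_pos: [0.411, 0.2577, 0.2488]
tool_rot: [0.999, 0.035, -0.001, -0.0]
force: [1.5, -0.8, -0.9]
finger_gap: 0.127
gripper_force: 61.0
```

{"api": "apply_moves", "payload": {
  "plan": [
    [-0.008, 0.052, 0, 0, 0, 0.022, 1],
    [-0.007, 0.052, 0, 0, 0, 0.022, 1],
    [-0.006, 0.052, 0, 0, 0, 0.022, 1],
    [0.001, 0.052, 0, 0, 0, 0.005, 1],
    [0.001, 0.052, 0, 0, 0, 0.005, 1],
    [0.001, 0.052, 0, 0, 0, 0.005, 1],
    [0.001, 0.052, 0, 0, 0, 0.005, 1],
    [0.002, 0.052, 0, 0, 0, 0.005, 1]
  ]
}}

```text
t: 14.45
tcp_pos: [0.4026, -0.1616, 0.249]
tool_rot: [1.0, -0.013, 0.0, 0.0]
force: [1.7, -0.6, -0.4]
finger_gap: 0.135
gripper_force: 61.0
```

```bash
python3 - <<'E'
from h import *
go([(.404,-.2865,.22,-94,3),(.404,-.2865,.125,-94,4),(.404,-.2865,.088,-94,4)])
E
```

```text
t 14.45 tcp [ 0.4026 -0.1616  0.249 ] yaw -91.5 q6 0.96 F [ 1.7 -0.6 -0.4] gap 0.135 tilt [ 0.001 -0.   ]
[0.0016,0.0416,0.0097,0,0,0.0143] [0.0022,0.0416,0.0097,0,0,0.0143] [0.0028,0.0415,0.0097,0,0,0.0143] 
[0.0000,-0.0000,0.0238,0,0,-0.0000] [0.0000,-0.0000,0.0238,0,0,-0.0000] [0.0000,-0.0000,0.0238,0,0,-0.0000] [0.0000,-0.0000,0.0238,0,0,-0.0000] 
[0.0000,-0.0000,0.0093,0,0,-0.0000] [0.0000,-0.0000,0.0093,0,0,-0.0000] [0.0000,-0.0000,0.0093,0,0,-0.0000] [0.0000,-0.0000,0.0093,0,0,-0.0000]
```

{"api": "apply_moves", "payload": {
  "plan": [
    [0.002, 0.041, 0.01, 0, 0, 0.014, 1],
    [0.002, 0.041, 0.01, 0, 0, 0.014, 1],
    [0.003, 0.041, 0.01, 0, 0, 0.014, 1],
    [0, 0, 0.02, 0, 0, 0, 1],
    [0, 0, 0.02, 0, 0, 0, 1],
    [0, 0, 0, 0, 0, 0, 1]
  ]
}}

```text
t: 15.2
tcp_pos: [0.4039, -0.2823, 0.1776]
tool_rot: [0.999, -0.034, -0.001, -0.001]
force: [-0.3, -0.5, -0.5]
finger_gap: 0.129
gripper_force: 60.9
```

```bash
python3 - <<'E'
from h import *
go([(.404,-.2865,.125,-94,3),(.404,-.2865,.088,-94,4)])
a=snapshot("top")
g=cv2.cvtColor(a,cv2.COLOR_RGB2GRAY)
print(g[222:250:3,370:402].tolist())
E
```

```text
t 15.2 tcp [ 0.4039 -0.2823  0.1776] yaw -93.9 q6 0.8 F [-0.3 -0.5 -0.5] gap 0.129 tilt [-0.003  0.003]
[0.0001,0.0014,0.0175,0,0,0.0004] [0.0001,0.0014,0.0175,0,0,0.0004] [0.0001,0.0014,0.0175,0,0,0.0004] 
[0.0000,-0.0000,0.0093,0,0,-0.0000] [0.0000,-0.0000,0.0093,0,0,-0.0000] [0.0000,-0.0000,0.0093,0,0,-0.0000] [0.0000,-0.0000,0.0093,0,0,-0.0000] 
[[44, 44, 45, 46, 42, 44, 46, 43, 43, 41, 43, 40, 42, 44, 41, 42, 39, 38, 45, 44, 45, 47, 42, 44, 44, 48, 43, 43, 39, 44, 39, 41], [165, 173, 181, 178, 158, 91, 87, 113, 165, 194, 194, 192, 190, 164, 176, 156, 152, 126, 126, 120, 128, 120, 103, 104, 46, 36, 38, 36, 39, 47, 47, 52], [102, 104, 104, 130, 163, 112, 101, 137, 205, 195, 186, 121, 57, 63, 61, 53, 44, 63, 60, 62, 79, 56, 45, 42, 45, 43, 39, 49, 47, 50, 47, 54], [99, 105, 104, 130, 164, 111, 104, 135, 190, 146, 138, 99, 83, 97, 105, 89, 93, 92, 91, 93, 88, 74, 75, 63, 43, 45, 43, 47, 49, 41, 44, 47], [77, 92, 104, 126, 160, 111, 101, 129, 187, 144, 138, 89, 55, 59, 58, 52, 49, 91, 78, 46, 50, 48, 50, 48, 45, 44, 45, 46, 45, 47, 46, 44], [66, 71, 65, 97, 139, 107, 105, 133, 189, 147, 145, 147, 145, 143, 140, 147, 167, 162, 155, 154, 116, 50, 47, 50, 48, 45, 39, 47, 48, 47, 47, 50], [75, 68, 68, 64, 66, 67, 77, 127, 186, 146, 143, 144, 145, 147, 146, 144, 139, 138, 102, 47, 46, 43, 43, 47, 48, 45, 50, 44, 49, 61, 73, 80], [77, 70, 77, 73, 71, 70, 66, 64, 72, 115, 158, 176, 178, 178, 177, 178, 164, 47, 48, 44, 47, 47, 47, 46, 43, 52, 68, 73, 76, 80, 79, 79], [84, 81, 81, 77, 78, 74, 74, 69, 66, 68, 66, 62, 57, 57, 52, 49, 45, 44, 46, 48, 45, 47, 53, 63, 69, 67, 70, 72, 69, 68, 53, 43], [86, 86, 86, 83, 82, 80, 78, 74, 74, 75, 69, 70, 65, 65, 60, 59, 51, 44, 54, 56, 60, 57, 62, 64, 64, 67, 63, 63, 63, 60, 51, 44]]
```

{"api": "apply_moves", "payload": {
  "plan": [
    [0, 0.002, 0.018, 0, 0, 0, 1],
    [0, 0.002, 0.017, 0, 0, 0, 1],
    [0, 0, 0.017, 0, 0, 0, 1],
    [0, 0, 0.01, 0, 0, 0, 1],
    [0, 0, 0.01, 0, 0, 0, 1],
    [0, 0, 0.009, 0, 0, 0, 1],
    [0, 0, 0.007, 0, 0, 0, 1],
    [0, 0, 0, 0, 0, 0, 1]
  ]
}}

```text
t: 16.25
tcp_pos: [0.4044, -0.2868, 0.0903]
tool_rot: [0.999, -0.034, -0.0, -0.0]
force: [-0.1, -0.7, -0.3]
finger_gap: 0.133
gripper_force: 61.0
```

{"api": "apply_moves", "payload": {
  "plan": [
    [0, 0, 0.0015, 0, 0, 0, 1],
    [0, 0, 0.0015, 0, 0, 0, 1],
    [0, 0, 0, 0, 0, 0, 1]
  ]
}}

```text
t: 16.62
tcp_pos: [0.4046, -0.2871, 0.0879]
tool_rot: [0.999, -0.034, 0.0, 0.0]
force: [0.8, -0.1, -1.3]
finger_gap: 0.129
gripper_force: 61.0
```

{"api": "apply_moves", "payload": {
  "plan": [
    [0, 0, 0, 0, 0, 0, 0.5],
    [0, 0, 0, 0, 0, 0, 0.1],
    [0, 0, 0, 0, 0, 0, 0],
    [0, 0, 0, 0, 0, 0, 0],
    [0, 0, -0.02, 0, 0, 0, 0],
    [0, 0, -0.05, 0, 0, 0, 0],
    [0, 0, -0.06, 0, 0, 0, 0],
    [0, 0, 0, 0, 0, 0, 0]
  ]
}}

```text
t: 17.62
tcp_pos: [0.4069, -0.2894, 0.2223]
tool_rot: [0.999, -0.034, 0.004, 0.004]
force: [0.1, 0.3, -0.1]
finger_gap: 0.5
gripper_force: 0.0
```

```bash
python3 - <<'E'
from h import *
a=snapshot("scene");b=snapshot("scene")
c=cv2.cvtColor(a,cv2.COLOR_RGB2GRAY); print(proj("scene",[[.409,-.287,.106],[.409,-.287,.067]]))
print(c[145:195:2,340:375:2].tolist())
P0,P1=[np.array([0,0,.235])]*2
go([(.55,-.05,.235,-30,6),(.6395,.059,.235,1,3)])
E
```

```text
[[357.49686876 171.23031677]
 [356.13180415 178.75886339]]
[[83, 47, 29, 38, 59, 89, 89, 90, 90, 91, 90, 96, 147, 138, 99, 136, 157, 157], [79, 47, 32, 35, 61, 90, 90, 91, 90, 89, 90, 101, 153, 156, 160, 157, 157, 161], [76, 41, 29, 37, 65, 87, 91, 91, 89, 89, 88, 111, 154, 159, 160, 159, 158, 158], [75, 36, 33, 39, 73, 90, 90, 89, 89, 92, 90, 116, 157, 155, 159, 158, 159, 157], [75, 33, 34, 38, 77, 90, 88, 90, 90, 89, 94, 167, 180, 160, 158, 157, 159, 159], [66, 31, 36, 45, 81, 89, 90, 90, 89, 89, 99, 202, 209, 171, 159, 156, 157, 156], [61, 30, 36, 44, 82, 87, 90, 90, 90, 90, 100, 201, 205, 180, 162, 159, 158, 155], [51, 29, 34, 49, 86, 91, 90, 88, 91, 89, 100, 185, 186, 177, 164, 163, 161, 161], [52, 33, 36, 53, 87, 91, 90, 90, 90, 88, 114, 178, 184, 157, 148, 164, 165, 162], [50, 31, 36, 60, 89, 89, 89, 91, 86, 88, 130, 177, 157, 144, 151, 154, 161, 164], [50, 32, 36, 62, 88, 90, 90, 87, 90, 91, 114, 136, 138, 158, 165, 162, 151, 156], [40, 30, 38, 68, 88, 86, 89, 91, 90, 92, 103, 143, 158, 161, 165, 164, 154, 104], [37, 31, 36, 71, 89, 88, 90, 89, 92, 88, 96, 144, 161, 161, 160,
[... 688 characters left out ...]
199, 183, 64, 23, 20, 18, 21], [33, 43, 82, 90, 89, 88, 88, 88, 100, 184, 198, 198, 169, 42, 22, 20, 20, 16], [34, 47, 85, 89, 88, 89, 89, 89, 106, 188, 198, 192, 162, 60, 31, 23, 25, 25], [35, 45, 85, 89, 88, 89, 90, 91, 107, 188, 176, 137, 67, 34, 29, 28, 27, 21]]
t 17.73 tcp [ 0.4046 -0.287   0.2183] yaw -93.9 q6 0.8 F [-0.6  0.2 -0.1] gap 0.5 tilt [ 0.001 -0.001]
[0.0215,-0.0411,-0.0028,0,0,-0.1859] [0.0287,-0.0364,-0.0028,0,0,-0.1859] [0.0349,-0.0304,-0.0028,0,0,-0.1859] [0.0400,-0.0235,-0.0028,0,0,-0.1859] [0.0436,-0.0157,-0.0028,0,0,-0.1859] [0.0458,-0.0073,-0.0028,0,0,-0.1859] 
[0.0464,0.0077,-0.0000,0,0,-0.1804] [0.0443,0.0159,-0.0000,0,0,-0.1804] [0.0407,0.0235,-0.0000,0,0,-0.1804]
```

```bash
python3 - <<'E'
from h import *
go([(.425,-.05,.235,-46,5),(.6385,.0585,.235,1,5)])
E
```

```text
t 17.73 tcp [ 0.4046 -0.287   0.2183] yaw -93.9 q6 0.8 F [-0.6  0.2 -0.1] gap 0.5 tilt [ 0.001 -0.001]
[0.0008,-0.0476,-0.0033,0,0,-0.1672] [0.0088,-0.0468,-0.0033,0,0,-0.1672] [0.0164,-0.0447,-0.0033,0,0,-0.1672] [0.0236,-0.0413,-0.0033,0,0,-0.1672] [0.0302,-0.0368,-0.0033,0,0,-0.1672] 
[0.0458,0.0141,-0.0000,0,0,-0.1641] [0.0429,0.0213,-0.0000,0,0,-0.1641] [0.0388,0.0281,-0.0000,0,0,-0.1641] [0.0337,0.0340,-0.0000,0,0,-0.1641] [0.0277,0.0391,-0.0000,0,0,-0.1641]
```

{"api": "apply_moves", "payload": {
  "plan": [
    [0.001, -0.048, -0.003, 0, 0, -0.167, -1],
    [0.009, -0.047, -0.003, 0, 0, -0.167, -1],
    [0.016, -0.045, -0.003, 0, 0, -0.167, -1],
    [0.024, -0.041, -0.003, 0, 0, -0.167, -1],
    [0.03, -0.037, -0.003, 0, 0, -0.167, -1],
    [0.046, 0.014, 0, 0, 0, -0.164, -1],
    [0.043, 0.021, 0, 0, 0, -0.164, -1],
    [0.039, 0.028, 0, 0, 0, -0.164, -1]
  ]
}}

```text
t: 18.73
tcp_pos: [0.5533, 0.0177, 0.2305]
tool_rot: [0.807, 0.591, -0.002, -0.002]
force: [0.7, -0.4, 0.0]
finger_gap: 0.999
gripper_force: 0.0
```

{"api": "apply_moves", "payload": {
  "plan": [
    [0.034, 0.034, 0, 0, 0, -0.164, -1],
    [0.028, 0.039, 0, 0, 0, -0.164, -1],
    [0, 0, 0, 0, 0, 0, -1],
    [0, 0, 0, 0, 0, 0, -1]
  ]
}}

```text
t: 19.23
tcp_pos: [0.637, 0.0603, 0.2303]
tool_rot: [0.702, 0.712, -0.002, -0.002]
force: [0.6, -0.2, 0.7]
finger_gap: 0.996
gripper_force: 0.0
```

```bash
python3 - <<'E'
from h import *
go([(.6385,.0585,.105,.5,4)])
a=snapshot("top"); g=cv2.cvtColor(a,cv2.COLOR_RGB2GRAY)
for r in g[224:246,374:400]: print(*r)
b=snapshot("scene"); print(proj("scene",[[.409,-.287,.106]])); 
for r in cv2.cvtColor(b,cv2.COLOR_RGB2GRAY)[164:182,346:366]: print(*r)
E
```

```text
t 19.23 tcp [0.637  0.0603 0.2303] yaw 0.9 q6 -0.1 F [ 0.6 -0.2  0.7] gap 0.996 tilt [-0.006  0.   ]
[-0.0005,0.0004,0.0313,0,0,0.0016] [-0.0005,0.0004,0.0313,0,0,0.0016] [-0.0005,0.0004,0.0313,0,0,0.0016] [-0.0005,0.0004,0.0313,0,0,0.0016] 
59 53 50 49 44 45 42 46 42 44 45 46 46 48 47 44 43 48 45 47 50 46 49 46 48 47
159 93 89 111 167 194 194 194 194 193 191 180 149 129 128 123 128 122 107 102 104 82 49 50 50 53
167 117 106 133 188 173 174 173 173 174 175 165 118 101 96 90 100 108 136 144 114 137 62 49 51 50
164 117 105 131 190 137 141 138 138 140 139 131 118 51 46 54 57 67 100 123 97 171 71 52 45 51
163 111 97 130 190 140 125 141 155 158 155 124 127 38 41 50 53 58 63 105 88 177 73 51 52 45
163 114 102 128 191 138 155 159 165 160 133 122 147 43 40 49 53 55 65 104 84 178 78 50 49 46
162 116 102 123 182 159 166 165 160 133 119 119 131 44 40 50 58 54 61 107 80 177 81 52 47 52
164 113 106 133 196 173 174 174 168 128 130 132 145 39 43 51 54 56 61 102 83 178 83 59 49 56
163 114 103 138 193 176 175 177 175 161 115 130 121 41 45 47 50 55 63 106 82 178 84 58 58 59
163 115 105 134 189 176 175
[... 1726 characters left out ...]
70 75 89 93 93 93 94 95 86 65 32 16 16 28 50 95 141 161 160
42 46 62 84 95 93 92 93 92 88 72 37 19 16 18 41 94 144 156 146
37 44 54 74 92 91 95 94 91 92 77 50 23 13 22 40 92 134 133 111
38 42 50 72 88 92 94 93 92 92 84 58 34 19 24 48 79 96 79 56
36 39 49 66 89 93 92 91 92 92 88 77 60 52 49 69 78 64 40 22
35 39 43 61 82 90 92 95 93 92 91 92 92 94 92 98 99 73 45 25
36 38 42 53 73 91 93 92 92 91 91 97 109 124 126 129 126 112 85 53
33 37 42 49 70 87 94 94 93 94 95 96 107 124 135 137 135 133 127 108
33 34 40 43 63 80 92 92 94 92 92 90 99 114 131 135 135 142 153 157
30 35 38 42 51 73 89 93 93 93 93 94 98 113 131 136 146 165 184 186
28 36 38 39 49 70 88 96 92 92 94 93 96 113 129 145 170 201 210 190
```

Lifter 1 stands upright in the right pot, with its tab at top-view columns 387–392, rows 227–239. Next is the orange block.

{"api": "apply_moves", "payload": {
  "plan": [
    [-0.001, 0.001, 0.032, 0, 0, 0, -1],
    [-0.001, 0, 0.032, 0, 0, 0, -1],
    [0, 0, 0.031, 0, 0, 0, -1],
    [0, 0, 0.03, 0, 0, 0, -1],
    [0, 0, 0, 0, 0, 0, 1],
    [0, 0, 0, 0, 0, 0, 1],
    [0, 0, 0, 0, 0, 0, 1],
    [0, 0, 0, 0, 0, 0, 1]
  ]
}}

```text
t: 20.32
tcp_pos: [0.6406, 0.0583, 0.1092]
tool_rot: [0.701, 0.713, 0.001, 0.001]
force: [-0.5, -0.4, -0.5]
finger_gap: 0.147
gripper_force: 4.4
```

{"api": "apply_moves", "payload": {
  "plan": [
    [0, 0, 0, 0, 0, 0, 1],
    [0, 0, 0, 0, 0, 0, 1]
  ]
}}

```text
t: 20.58
tcp_pos: [0.6405, 0.0584, 0.1088]
tool_rot: [0.701, 0.713, 0.0, 0.001]
force: [-0.5, -0.3, 5.9]
finger_gap: 0.128
gripper_force: 62.6
```

```bash
python3 - <<'E'
from h import *
go([])
b=snapshot("scene"); holes("scene",b,(236,180,276,215),.052)
P=proj("scene",[[.6406,.0593,.052]]);print(P)
E
```

```text
t 20.57 tcp [0.6405 0.0584 0.1088] yaw 0.9 q6 -0.1 F [-0.5 -0.3  5.9] gap 0.128 tilt [ 0.002 -0.   ]
[244.2 194.6] [0.6478 0.1021]
[248.1 193.3] [0.6432 0.0856]
[264.1 191.6] [0.6092 0.0312]
[244.7 189.8] [0.669  0.0824]
[260.5 188. ] [0.635  0.0279]
[256.8 184.3] [0.6623 0.0244]
[[253.62685504 190.73298396]]
```

{"api": "apply_moves", "payload": {
  "plan": [
    [0, 0, -0.007, 0, 0, 0, 1],
    [0, 0, -0.006, 0, 0, 0, 1],
    [0, 0, -0.02, 0, 0, 0, 1],
    [0, 0, -0.035, 0, 0, 0, 1],
    [0, 0, -0.035, 0, 0, 0, 1],
    [0, 0, 0, 0, 0, 0, 1],
    [0, 0, 0, 0, 0, 0, 1]
  ]
}}

```text
t: 21.5
tcp_pos: [0.6386, 0.0584, 0.2089]
tool_rot: [0.701, 0.713, -0.001, -0.001]
force: [-0.6, -0.0, -4.5]
finger_gap: 0.128
gripper_force: 61.3
```

```bash
python3 - <<'E'
from h import *
go([(.50,.05,.213,0.9,4),(.41,.19,.213,0,4),(.43,.34,.213,-6,4),(.44,.366,.213,-6,1)])
b=snapshot("scene"); z=.052+pose()[1][2]-.1088-.013; print(z);P=proj("scene",[[.6406,.0593,z]])[0].astype(int);print(P)
holes("scene",b,(P[0]-20,P[1]-18,P[0]+20,P[1]+20),z)
E
```

```text
t 21.5 tcp [0.6386 0.0584 0.2089] yaw 0.9 q6 -0.1 F [-0.6 -0.  -4.5] gap 0.128 tilt [-0.003  0.   ]
[-0.0015,-0.0347,-0.0010,0,0,0.0001] [-0.0015,-0.0347,-0.0010,0,0,0.0001] [-0.0016,-0.0347,-0.0010,0,0,0.0001] [-0.0016,-0.0347,-0.0010,0,0,0.0001] 
[0.0353,-0.0219,-0.0000,0,0,0.0039] [0.0353,-0.0221,-0.0000,0,0,0.0039] [0.0352,-0.0222,-0.0000,0,0,0.0039] [0.0351,-0.0224,-0.0000,0,0,0.0039] 
[0.0375,0.0050,-0.0000,0,0,0.0262] [0.0376,0.0040,-0.0000,0,0,0.0262] [0.0377,0.0030,-0.0000,0,0,0.0262] [0.0378,0.0020,-0.0000,0,0,0.0262] 
[0.0269,0.0072,-0.0000,0,0,-0.0000] 
0.13854788227763232
[252 173]
[258.4 191.3] [0.5501 0.1084]
[248.3 176.9] [0.6392 0.0841]
[264.6 175.3] [0.6049 0.0311]
[260.8 171.6] [0.6319 0.0271]
[257.5 167.9] [0.658 0.022]
```

Orange block hangs clear (4.5 N) and level. Carry it.

{"api": "apply_moves", "payload": {
  "plan": [
    [-0.002, -0.035, -0.001, 0, 0, 0, 1],
    [-0.002, -0.035, -0.001, 0, 0, 0, 1],
    [-0.002, -0.035, -0.001, 0, 0, 0, 1],
    [-0.002, -0.035, -0.001, 0, 0, 0, 1],
    [0.035, -0.022, 0, 0, 0, 0.004, 1],
    [0.035, -0.022, 0, 0, 0, 0.004, 1],
    [0.035, -0.022, 0, 0, 0, 0.004, 1],
    [0.035, -0.022, 0, 0, 0, 0.004, 1]
  ]
}}

```text
t: 22.55
tcp_pos: [0.4088, 0.1879, 0.2134]
tool_rot: [0.707, 0.707, -0.001, -0.001]
force: [-0.4, 0.1, -4.3]
finger_gap: 0.128
gripper_force: 61.3
```

{"api": "apply_moves", "payload": {
  "plan": [
    [0.038, 0.005, 0, 0, 0, 0.026, 1],
    [0.038, 0.004, 0, 0, 0, 0.026, 1],
    [0.038, 0.003, 0, 0, 0, 0.026, 1],
    [0.038, 0.002, 0, 0, 0, 0.026, 1],
    [0.026, 0.007, 0, 0, 0, 0, 1],
    [0, 0, 0.02, 0, 0, 0, 1],
    [0, 0, 0.02, 0, 0, 0, 1],
    [0, 0, 0, 0, 0, 0, 1]
  ]
}}

```text
t: 23.55
tcp_pos: [0.4379, 0.3625, 0.1715]
tool_rot: [0.743, 0.669, -0.004, -0.001]
force: [-0.4, -0.5, -4.1]
finger_gap: 0.128
gripper_force: 61.3
```

{"api": "apply_moves", "payload": {
  "plan": [
    [0, 0, 0, 0, 0, 0, 1],
    [0, 0, 0, 0, 0, 0, 1]
  ]
}}

```text
t: 23.8
tcp_pos: [0.4408, 0.3639, 0.1755]
tool_rot: [0.743, 0.669, 0.001, 0.0]
force: [0.5, 0.9, -3.0]
finger_gap: 0.127
gripper_force: 61.3
```

```bash
python3 - <<'E'
from h import *
go([])
z=.052+pose()[1][2]-.1088-.013; p=pose()[1]
for n in("scene","top"):
    im=snapshot(n);P=proj(n,[[p[0],p[1],z]])[0].astype(int);print(n,P,z)
    holes(n,im,(P[0]-20,P[1]-20,P[0]+20,P[1]+20),z)
E
```

```text
t 23.8 tcp [0.4408 0.3639 0.1755] yaw -6.0 q6 0.6 F [ 0.5  0.9 -3. ] gap 0.127 tilt [0.001 0.001]
scene [220 249] 0.10565392665153647
[215.  257.4] [0.4257 0.3985]
[232.3 252.8] [0.404  0.3444]
[213.1 251.6] [0.4495 0.3892]
[230.2 247. ] [0.4283 0.3346]
[211.1 245.9] [0.474  0.3799]
[228.2 241.4] [0.4521 0.3247]
[207.2 232.2] [0.5336 0.3536]
[201.9 229.2] [0.5575 0.3595]
top [176 229] 0.10565392665153647
[176.4 214.4] [0.4862 0.3632]
```

{"api": "apply_moves", "payload": {
  "plan": [
    [0.003, -0.002, 0, 0, 0, -0.06, 1],
    [0, 0, 0, 0, 0, -0.06, 1],
    [0, 0, 0.012, 0, 0, 0, 1],
    [0, 0, 0.012, 0, 0, 0, 1],
    [0, 0, 0, 0, 0, 0, 1],
    [0, 0, 0, 0, 0, 0, 1]
  ]
}}

```text
t: 24.65
tcp_pos: [0.4386, 0.3669, 0.1505]
tool_rot: [0.702, 0.713, -0.0, -0.0]
force: [-0.1, 0.0, -4.4]
finger_gap: 0.128
gripper_force: 61.4
```

```bash
python3 - <<'E'
from h import *
go([])
z=.052+pose()[1][2]-.1088-.013; p=pose()[1]
for n in("scene",):
    im=snapshot(n);P=proj(n,[[p[0],p[1],z]])[0].astype(int);print(n,P,z)
    holes(n,im,(P[0]-20,P[1]-20,P[0]+20,P[1]+20),z)
E
```

```text
t 24.65 tcp [0.4386 0.3669 0.1505] yaw 0.9 q6 0.49 F [-0.1  0.  -4.4] gap 0.128 tilt [-0. -0.]
scene [221 254] 0.08073704969564832
[216.6 263.6] [0.4189 0.3996]
[213.9 258.1] [0.4437 0.3926]
[233.2 257.2] [0.4042 0.3422]
[211.  252.6] [0.4694 0.3863]
[230.1 251.9] [0.4296 0.3362]
[227.3 246.7] [0.4539 0.3296]
```

{"api": "apply_moves", "payload": {
  "plan": [
    [0, 0, 0.01, 0, 0, 0, 1],
    [0, 0, 0.009, 0, 0, 0, 1],
    [0, 0, 0.006, 0, 0, 0, 1],
    [0, 0, 0.005, 0, 0, 0, 1],
    [0, 0, 0.005, 0, 0, 0, 1],
    [0, 0, 0.003, 0, 0, 0, 1],
    [0, 0, 0, 0, 0, 0, 1],
    [0, 0, 0, 0, 0, 0, 1]
  ]
}}

```text
t: 25.7
tcp_pos: [0.4389, 0.367, 0.1131]
tool_rot: [0.701, 0.713, 0.0, 0.0]
force: [0.6, -0.5, -1.3]
finger_gap: 0.126
gripper_force: 61.9
```

```bash
python3 - <<'E'
from h import *
go([]); z=.055; p=pose()[1]
n="scene";im=snapshot(n);P=proj(n,[[p[0],p[1],z]])[0].astype(int)
holes(n,im,(P[0]-20,P[1]-20,P[0]+20,P[1]+20),z)
E
```

```text
t 25.7 tcp [0.4389 0.367  0.1131] yaw 0.9 q6 0.49 F [ 0.6 -0.5 -1.3] gap 0.126 tilt [0.001 0.   ]
[217.4 268.7] [0.4182 0.3996]
[214.9 262.9] [0.4433 0.3919]
[208.9 262.5] [0.4581 0.4062]
[233.9 262.2] [0.4034 0.3419]
[211.9 257.6] [0.4687 0.386 ]
[231.1 256.9] [0.4282 0.3351]
[227.9 251.5] [0.4543 0.329 ]
```

{"api": "apply_moves", "payload": {
  "plan": [
    [0, 0, 0.0005, 0, 0, -0.1625, 1],
    [0, 0, 0, 0, 0, -0.1625, 1],
    [0, 0, 0, 0, 0, -0.1625, 1],
    [0, 0, 0, 0, 0, -0.1625, 1],
    [0, 0, 0, 0, 0, -0.1625, 1],
    [0, 0, 0, 0, 0, -0.1625, 1],
    [0, 0, 0, 0, 0, -0.1625, 1],
    [0, 0, 0, 0, 0, -0.1625, 1]
  ]
}}

```text
t: 26.75
tcp_pos: [0.4387, 0.367, 0.1125]
tool_rot: [0.124, 0.992, 0.0, 0.0]
force: [0.1, 0.7, -0.0]
finger_gap: 0.129
gripper_force: 61.9
```

```bash
python3 - <<'E'
from h import *
go([]); z=.055; p=pose()[1]
n="scene";im=snapshot(n);P=proj(n,[[p[0],p[1],z]])[0].astype(int)
holes(n,im,(P[0]-20,P[1]-20,P[0]+20,P[1]+20),z)
g=cv2.cvtColor(im,cv2.COLOR_RGB2GRAY)
for r in g[P[1]-24:P[1]+8,P[0]-14:P[0]+14]: print(*r)
print(P)
E
```

```text
t 26.75 tcp [0.4387 0.367  0.1125] yaw 75.7 q6 -0.82 F [ 0.1  0.7 -0. ] gap 0.129 tilt [0. 0.]
[217.3 268.7] [0.4184 0.3998]
[214.9 263. ] [0.4431 0.3921]
[209.1 263.2] [0.4553 0.4071]
[233.9 262.2] [0.4036 0.3421]
[211.9 257.6] [0.4687 0.386 ]
[231.  256.9] [0.4283 0.3353]
[227.9 251.5] [0.4543 0.329 ]
106 115 103 76 51 38 29 25 27 26 29 39 45 41 29 23 28 30 31 32 35 32 32 30 41 70 100 108
91 102 98 89 72 45 27 25 27 29 38 55 72 61 33 25 25 29 29 28 31 30 30 37 58 104 130 134
59 60 72 78 67 46 27 24 28 30 38 61 76 69 46 26 28 28 29 30 31 31 37 52 85 124 143 147
36 35 43 49 47 34 23 22 27 31 34 51 65 59 41 27 24 29 32 39 53 61 68 90 119 141 147 148
28 28 33 37 36 32 24 26 27 28 31 36 44 46 35 26 24 28 39 64 96 110 116 129 141 147 149 148
28 27 30 32 30 30 29 26 29 27 24 27 31 31 27 26 30 33 52 94 128 140 141 147 147 148 150 149
30 31 29 25 31 28 30 30 28 29 26 26 27 25 24 40 53 52 59 104 140 148 148 149 150 147 148 148
33 31 30 29 31 29 29 28 27 30 31 33 25 18 28 61 91 80 71 108 140 149 148 148 150 150 151 150
50 43 33 32 29 32 31 30 27 30 37 43 36 26 25 60 103 100 82 109 138 148 148
[... 1761 characters left out ...]
193 208 216 222 222 215 205 200
144 111 115 177 213 217 210 201 187 173 176 188 185 181 187 194 197 194 184 178 196 215 220 220 216 187 145 129
122 99 93 134 191 208 178 131 104 111 145 170 177 176 183 192 188 178 163 152 180 212 221 221 210 166 91 59
117 105 89 112 170 189 149 80 56 96 145 168 170 171 174 171 167 161 146 133 152 195 218 219 211 171 110 89
126 120 108 96 136 178 170 122 111 152 182 190 188 181 175 160 159 169 173 165 172 197 215 219 215 197 176 169
132 131 117 96 111 171 197 190 190 204 211 203 199 199 206 197 185 189 196 200 205 211 213 210 210 214 216 216
135 138 125 98 90 134 194 215 213 208 196 194 199 211 219 216 210 209 211 210 210 201 190 191 205 213 214 214
[221 259]
```

```bash
python3 - <<'E'
from h import *
p=pose()[1]; d=np.array([np.cos(np.radians(-14.5)),np.sin(np.radians(-14.5))])
for s in(-.008,-.004,0,.004,.008):
    print(s,proj("scene",[[*(p[:2]+s*d),z] for z in(.06,.08,.1,.11)]).round(1).tolist())
for s in(-10,10): print(proj("scene",[[*(p[:2]+s/1000*np.array([-d[1],d[0]])),.09]]))
E
```

```text
-0.008 [[222.4, 260.6], [222.0, 256.8], [221.5, 252.9], [221.3, 250.9]]
-0.004 [[222.0, 259.8], [221.5, 256.0], [221.0, 252.1], [220.8, 250.1]]
0 [[221.6, 258.9], [221.1, 255.1], [220.6, 251.2], [220.3, 249.2]]
0.004 [[221.1, 258.1], [220.6, 254.3], [220.1, 250.4], [219.9, 248.4]]
0.008 [[220.7, 257.3], [220.2, 253.5], [219.7, 249.6], [219.4, 247.6]]
[[223.62714419 252.1353648 ]]
[[218.03303044 254.23110024]]
```

{"api": "apply_moves", "payload": {
  "plan": [
    [0, -0.0015, -0.003, 0, 0, 0, 1],
    [0, 0, -0.005, 0, 0, 0, 1],
    [0, 0, -0.004, 0, 0, 0, 1],
    [0, 0, -0.004, 0, 0, 0, 1],
    [0, 0, 0, 0, 0, 0, 1]
  ]
}}

```text
t: 27.42
tcp_pos: [0.4385, 0.3657, 0.1288]
tool_rot: [0.127, 0.992, 0.0, 0.0]
force: [0.3, 0.2, -1.2]
finger_gap: 0.128
gripper_force: 61.9
```

```bash
python3 - <<'E'
from h import *
go([]); z=.055; p=pose()[1]
n="scene";im=snapshot(n)
holes(n,im,(201,239,241,279),z); print([sense()["force"][2] for _ in range(2)])
E
```

```text
t 27.43 tcp [0.4385 0.3657 0.1288] yaw 75.4 q6 -0.82 F [ 0.3  0.2 -1.2] gap 0.128 tilt [0.001 0.001]
[217.4 268.6] [0.4185 0.3993]
[214.9 263.1] [0.4428 0.3923]
[208.9 262.6] [0.4577 0.4061]
[233.9 262.2] [0.4036 0.3421]
[211.9 257.6] [0.4687 0.386 ]
[231.  256.9] [0.4283 0.3353]
[227.9 251.5] [0.4543 0.329 ]
[225.  240.3] [0.502  0.3056]
[np.float64(-0.373730409322474), np.float64(-0.373730409322474)]
```

{"api": "apply_moves", "payload": {
  "plan": [
    [0, 0, -0.004, 0, 0, 0, 1],
    [0, 0, -0.004, 0, 0, 0, 1],
    [0, 0, 0, 0, 0, 0, 1]
  ]
}}

```text
t: 27.85
tcp_pos: [0.4385, 0.3657, 0.1368]
tool_rot: [0.127, 0.992, 0.0, 0.0]
force: [0.9, -0.9, -0.7]
finger_gap: 0.127
gripper_force: 61.9
```

```bash
python3 - <<'E'
from h import *
im=snapshot("scene")
holes("scene",im,(201,239,241,279),.055)
go([(.438,.366,.25,75.4,3),(.42,.30,.25,81,2),(.40,.10,.25,84,4),(.413,-.2212,.25,86,6)])
E
```

```text
[217.3 268.5] [0.4188 0.3995]
[214.9 263.1] [0.4428 0.3923]
[208.9 262.7] [0.4573 0.4066]
[233.9 262.2] [0.4036 0.3421]
[211.9 257.6] [0.4687 0.386 ]
[231.  256.9] [0.4283 0.3353]
[228.  251.4] [0.4544 0.3284]
[224.9 239.8] [0.5044 0.3045]
t 27.9 tcp [0.4383 0.3655 0.1366] yaw 75.4 q6 -0.82 F [ 0.2 -0.2 -1.8] gap 0.132 tilt [0. 0.]
[0.0001,0.0001,-0.0378,0,0,-0.0000] [0.0001,0.0001,-0.0378,0,0,-0.0000] [0.0001,0.0001,-0.0378,0,0,-0.0000] 
[0.0004,-0.0342,-0.0000,0,0,-0.0489] [0.0021,-0.0341,-0.0000,0,0,-0.0489] 
[-0.0029,-0.0502,-0.0000,0,0,-0.0131] [-0.0022,-0.0502,-0.0000,0,0,-0.0131] [-0.0016,-0.0502,-0.0000,0,0,-0.0131] [-0.0009,-0.0502,-0.0000,0,0,-0.0131] 
[-0.0078,-0.0530,-0.0000,0,0,-0.0058] [-0.0074,-0.0531,-0.0000,0,0,-0.0058] [-0.0071,-0.0531,-0.0000,0,0,-0.0058] [-0.0068,-0.0531,-0.0000,0,0,-0.0058] [-0.0065,-0.0532,-0.0000,0,0,-0.0058] [-0.0062,-0.0532,-0.0000,0,0,-0.0058]
```

{"api": "apply_moves", "payload": {
  "plan": [
    [0, 0, -0.038, 0, 0, 0, 1],
    [0, 0, -0.038, 0, 0, 0, 1],
    [0, 0, -0.038, 0, 0, 0, 1],
    [0, -0.034, 0, 0, 0, -0.049, 1],
    [0.002, -0.034, 0, 0, 0, -0.049, 1],
    [-0.003, -0.05, 0, 0, 0, -0.013, 1],
    [-0.002, -0.05, 0, 0, 0, -0.013, 1],
    [-0.002, -0.05, 0, 0, 0, -0.013, 1]
  ]
}}

```text
t: 28.9
tcp_pos: [0.4057, 0.1489, 0.2504]
tool_rot: [0.058, 0.998, -0.0, 0.0]
force: [1.1, -0.0, 0.4]
finger_gap: 0.128
gripper_force: 61.8
```

{"api": "apply_moves", "payload": {
  "plan": [
    [-0.001, -0.05, 0, 0, 0, -0.013, 1],
    [-0.008, -0.053, 0, 0, 0, -0.006, 1],
    [-0.007, -0.053, 0, 0, 0, -0.006, 1],
    [-0.007, -0.053, 0, 0, 0, -0.006, 1],
    [-0.007, -0.053, 0, 0, 0, -0.006, 1],
    [-0.006, -0.053, 0, 0, 0, -0.006, 1],
    [-0.006, -0.045, 0, 0, 0, -0.006, 1],
    [0, 0, 0, 0, 0, 0, 1]
  ]
}}

```text
t: 29.9
tcp_pos: [0.4148, -0.2155, 0.2504]
tool_rot: [0.037, 0.999, -0.001, 0.001]
force: [-1.7, -0.1, 0.1]
finger_gap: 0.13
gripper_force: 61.9
```

```bash
python3 - <<'E'
from h import *
go([(.413,-.2212,.14,86,4),(.413,-.2212,.0935,86,4)])
a=snapshot("top"); g=cv2.cvtColor(a,cv2.COLOR_RGB2GRAY)
for r in g[222:246:2,350:400]: print(*r)
E
```

```text
t 29.9 tcp [ 0.4148 -0.2155  0.2504] yaw 85.8 q6 -2.22 F [-1.7 -0.1  0.1] gap 0.13 tilt [ 0.002 -0.002]
[0.0004,-0.0014,0.0276,0,0,-0.0009] [0.0004,-0.0014,0.0276,0,0,-0.0009] [0.0004,-0.0014,0.0276,0,0,-0.0009] [0.0004,-0.0014,0.0276,0,0,-0.0009] 
[0.0000,0.0000,0.0116,0,0,-0.0000] [0.0000,0.0000,0.0116,0,0,-0.0000] [0.0000,0.0000,0.0116,0,0,-0.0000] [0.0000,0.0000,0.0116,0,0,-0.0000] 
67 67 65 60 52 53 49 50 49 46 50 51 56 60 66 66 58 56 67 63 51 50 48 45 42 44 46 51 53 52 48 49 52 48 49 51 71 90 89 91 93 92 95 92 96 89 93 93 96 97
44 108 136 118 97 101 120 151 163 161 157 137 95 90 99 92 82 87 88 88 86 83 85 79 66 46 50 51 52 53 52 53 44 52 54 82 94 94 92 91 93 92 94 97 68 87 90 90 90 92
47 101 113 107 116 113 132 150 158 171 174 152 87 94 104 99 93 93 93 94 95 88 74 70 53 52 48 48 51 51 52 51 54 57 86 90 95 94 91 92 93 95 87 57 58 56 64 88 87 88
47 96 119 107 103 107 131 161 185 201 201 178 82 65 71 65 59 74 94 86 61 63 53 56 48 51 50 49 46 49 49 50 66 90 91 92 91 93 91 94 93 84 54 77 54 48 50 54 68 83
50 93 119 110 106 105 132 145 144 147 145 129 73 69 59 51 46 63 95 92 44 49 51
[... 541 characters left out ...]
87 61 58 70 81 79 56 57 55 54 49 53 51 51
47 94 117 104 104 104 128 149 143 149 146 146 147 150 148 141 102 54 47 49 46 50 45 47 44 53 65 77 87 93 94 95 95 93 94 73 41 49 45 53 57 64 81 71 72 64 60 55 60 56
45 93 118 109 105 105 129 151 148 149 149 148 148 148 133 83 51 48 50 47 49 48 45 49 56 70 79 79 77 82 94 91 92 97 118 123 97 101 63 46 48 48 48 52 55 60 57 58 63 58
43 93 126 128 140 139 137 154 171 160 152 155 162 156 102 48 50 46 47 47 48 47 52 63 78 86 83 83 80 78 81 87 93 71 97 118 159 182 180 178 157 155 152 145 128 173 82 42 40 41
42 62 80 79 84 82 84 89 86 86 90 94 82 59 50 45 49 49 44 49 47 53 72 80 82 81 83 85 84 83 83 74 68 70 73 71 77 92 99 115 142 135 108 88 87 75 49 42 44 42
```

{"api": "apply_moves", "payload": {
  "plan": [
    [0.001, -0.002, 0.028, 0, 0, 0, 1],
    [0.001, -0.002, 0.028, 0, 0, 0, 1],
    [0, -0.002, 0.028, 0, 0, 0, 1],
    [0, 0, 0.026, 0, 0, 0, 1],
    [0, 0, 0.012, 0, 0, 0, 1],
    [0, 0, 0.012, 0, 0, 0, 1],
    [0, 0, 0.012, 0, 0, 0, 1],
    [0, 0, 0.01, 0, 0, 0, 1]
  ]
}}

```text
t: 30.95
tcp_pos: [0.4134, -0.2192, 0.0956]
tool_rot: [0.034, 0.999, -0.002, 0.002]
force: [-0.7, -2.4, 1.1]
finger_gap: 0.127
gripper_force: 66.3
```

{"api": "apply_moves", "payload": {
  "plan": [
    [0, 0, 0.002, 0, 0, 0, 1],
    [0, 0, 0.001, 0, 0, 0, 1],
    [0, 0, 0, 0, 0, 0, 1]
  ]
}}

```text
t: 31.32
tcp_pos: [0.4126, -0.219, 0.0913]
tool_rot: [0.034, 0.999, -0.001, 0.001]
force: [0.0, -5.4, -0.7]
finger_gap: 0.127
gripper_force: 66.2
```

{"api": "apply_moves", "payload": {
  "plan": [
    [0, -0.0025, 0, 0, 0, 0, 1],
    [0, 0, 0, 0, 0, 0, 1]
  ]
}}

```text
t: 31.58
tcp_pos: [0.4111, -0.2196, 0.091]
tool_rot: [0.035, 0.999, 0.001, -0.001]
force: [0.4, -0.8, -1.0]
finger_gap: 0.125
gripper_force: 66.0
```

Side force gone. Release and rise.

{"api": "apply_moves", "payload": {
  "plan": [
    [0, 0, 0, 0, 0, 0, 0.5],
    [0, 0, 0, 0, 0, 0, 0.1],
    [0, 0, 0, 0, 0, 0, 0],
    [0, 0, 0, 0, 0, 0, 0],
    [0, 0, -0.02, 0, 0, 0, 0],
    [0, 0, -0.05, 0, 0, 0, 0],
    [0, 0, -0.06, 0, 0, 0, 0],
    [0, 0, -0.04, 0, 0, 0, 0]
  ]
}}

```text
t: 32.58
tcp_pos: [0.412, -0.2205, 0.264]
tool_rot: [0.034, 0.999, -0.001, 0.001]
force: [1.0, -1.1, -0.1]
finger_gap: 0.502
gripper_force: 0.0
```

{"api": "apply_moves", "payload": {
  "plan": [
    [0, 0.05, -0.02, 0, 0, 0, 0],
    [0, 0.06, 0, 0, 0, 0, 0],
    [0, 0.06, 0, 0, 0, 0, 0],
    [0, 0.06, 0, 0, 0, 0, 0],
    [0, 0.06, 0, 0, 0, 0, 0],
    [0, 0, 0, 0, 0, 0, 0],
    [0, 0, 0, 0, 0, 0, 0]
  ]
}}

```text
t: 33.45
tcp_pos: [0.4313, 0.069, 0.2812]
tool_rot: [0.034, 0.999, -0.0, -0.0]
force: [-0.1, 0.3, 0.1]
finger_gap: 0.499
gripper_force: 0.0
```

```bash
python3 - <<'E'
from h import *
go([])
a=snapshot("top");b=snapshot("scene");a0=np.load("top.npy");b0=np.load("scene.npy")
g=cv2.cvtColor(a,cv2.COLOR_RGB2GRAY)
for r in g[222:246:2,350:400]: print(*r)
for n,box,z in(("blue",(160,165,205,206),.055),("orange",(158,208,205,254),.055)):
    print(n,"top");holes("top",a,box,z)
holes("scene",b,(172,205,215,252),.055);print();holes("scene",b,(201,239,241,279),.055)
# bystander check: template shift of patches between start and now
for n,u,v in(("bottle cap",223,190),("jar",224,135),("cup",303,129),("timer",231,251),("box",306,193),("oil",117,208)):
    t=a0[v-9:v+10,u-9:u+10]; r=cv2.matchTemplate(a[v-16:v+17,u-16:u+17],t,cv2.TM_CCOEFF_NORMED); _,s,_,l=cv2.minMaxLoc(r); print(n,round(s,2),l[0]-7,l[1]-7)
E
```

```text
t 33.45 tcp [0.4313 0.069  0.2812] yaw 86.1 q6 -1.6 F [-0.1  0.3  0.1] gap 0.499 tilt [-0.    -0.001]
65 64 63 59 49 52 48 43 46 51 47 50 47 52 54 39 43 50 49 43 41 45 46 42 44 45 40 39 44 44 44 41 41 42 42 43 44 42 42 43 40 38 43 43 46 50 53 49 46 43
45 103 133 114 87 94 118 145 156 157 152 152 147 132 114 96 87 80 71 64 56 57 60 55 52 48 44 42 45 44 44 42 43 41 45 42 45 41 42 46 44 46 47 44 50 43 49 48 46 50
44 93 109 102 111 107 126 137 122 126 128 133 133 125 122 106 85 69 77 104 139 142 142 154 164 114 102 127 184 168 169 169 169 170 168 160 117 97 94 91 97 105 132 138 112 136 57 43 47 47
52 93 116 105 99 103 125 144 138 145 143 141 145 142 125 44 44 53 54 59 80 102 103 127 161 108 96 125 186 137 118 137 153 155 150 122 123 43 35 48 54 52 62 101 85 172 74 46 47 48
46 91 116 105 101 103 125 143 142 159 163 164 151 119 106 43 43 51 56 60 82 104 101 127 158 109 98 119 178 152 161 160 156 127 114 114 124 40 38 48 53 49 61 99 78 175 77 45 49 50
44 93 117 106 103 101 127 145 156 171 170 161 140 125 98 42 45 47 52 61 78 103 102 126 159 111 102 133 186 172 171 173 169 156 113 126 113 41
[... 1071 characters left out ...]
26 126 124 125 114 121 142 130 104 89 87 77 49 44 49 46
blue top
[188.4 195.9] [0.5496 0.3342]
[174.9 196. ] [0.5507 0.3776]
[180.6 195.3] [0.5526 0.3595]
[185.1 194.2] [0.5557 0.3448]
[191.2 193.9] [0.5559 0.3253]
[188.9 193.1] [0.5587 0.3328]
[184.3 172.1] [0.6281 0.3471]
orange top
[198.9 221.9] [0.4652 0.3014]
[171.1 221.2] [0.47   0.3898]
[194.9 242.2] [0.5646 0.391 ]
[189.8 238.9] [0.5897 0.396 ]

[217.3 268.6] [0.4187 0.3996]
[214.8 263.1] [0.4431 0.3926]
[208.9 262.6] [0.4577 0.4061]
[233.9 262.2] [0.4036 0.3421]
[211.9 257.6] [0.4687 0.386 ]
[231.  256.9] [0.4281 0.3355]
[227.9 251.4] [0.4545 0.3288]
bottle cap 1.0 0 0
jar 0.99 0 0
cup 0.89 0 0
timer 1.0 0 0
box 0.68 1 0
oil 1.0 0 0
```

```bash
python3 -c "
from station import *
print(sign_off())"
```

```text
the job is handed in; nothing more can be done
None
```

I handed the job in at about 33 s of the 72 s allowed, with both blocks flat in their own trays and each lifter upright in its own pot. The blue lifter caught on its slot at the first lift and shoved the blue block about 10 mm in its tray. I judged it to be against the tray wall but inside the 14 mm limit. Matching the bystanders against the first picture showed at most one pixel of shift, but the carton and the specimen cup matched less closely; the sign-off gave no verdict.

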